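# Slide a culture dish into the viewer and hold its lamp lid at 60 degrees

## Task

Slide the culture dish along the worktop, without lifting it, into the mouth of the grey dish viewer until it sits fully home against both jaws of the V-stop, with the lid still shut. Then raise the viewer's sprung lamp lid by its ball knob to 60 degrees from shut and finish while still holding it there by the knob, so that its light falls slantwise across the dish for a photograph; the dish stays home and the other things stay where they are.

Things in the scene. Friction and masses are not known exactly. Their poses are not given: they have to be found in the camera images.
- dish_centre (a point): centre, half-way up, of the loose culture dish: a round clear dish with a tan filling, 89 mm across (radius 44.5 mm), 16 mm high (its solid part 13 mm), 45 g, standing on the worktop in front of the viewer's mouth. It can only be pushed: it is wider than most grippers open
- seat (a point): where dish_centre is when the dish is home in the viewer (on its centre line, 8 mm above the worktop). Its x axis points level into the viewer (the way the dish goes in), y to the left of that, z up. When home, the dish's near edge sticks out 24 mm beyond the front edge of the shut lid
- viewer: fixed, low grey case with a flat grey lid, 164 mm wide; origin on the worktop under the hinge, 62 mm beyond the seat; axes as at seat. The dish slides on the worktop between two cheeks 136 mm apart inside, that end 9 mm before the seat, up to two V-stop jaws (20 mm high, touching it 40 degrees left and right of x), which centre it. Shut, the lid's top is 39 mm up, the front edge's underside 30 mm
- lid_hinge (a point): middle of the lid's hinge axis, 62 mm behind the seat point and 33 mm above the worktop; axes as at seat, the hinge axis is its y axis. The lid (160 mm wide) reaches 83 mm from it towards the mouth; the front edge rises as it opens
- viewer_lid (a joint): opening angle of the lid, rad: 0 shut (level), grows as the front edge is lifted, stop at 1.4; 60 degrees is 1.047. Its weight and a light spring shut it from every angle; lifting takes about 2 N at the knob
- lid_knob (a point): black ball knob 24 mm in diameter on a thin stem on the lid, near the lid's front right corner seen from the mouth; the point is the ball's centre. With the lid shut it lies, in the axes of lid_hinge, 66 mm towards the mouth (-x), 60 mm to the right (-y) and 27 mm above the hinge axis, 21 mm over the lid's top face; it turns about the hinge axis with the lid. Being a ball it can turn between the fingers
- timer: white lab timer 70x62x21 mm lying by the sink; origin under its centre. Bystander
- marker: black-capped marker pen 14x135x15 mm, lying left of the viewer; origin under its centre. Bystander
- screwdriver: small screwdriver 25x130x27 mm lying near the front left edge; origin under its centre. Bystander
- caliper: caliper 62x210x12 mm lying in front of the sink; origin under its centre. Bystander
- tape: roll of tape 85 mm across, 19 mm high, lying flat behind the viewer; origin under its centre. Bystander

How it is judged (in metres and radians):
On the way:
1. the dish is home against the V-stop while the lid is still shut (horizontal distance between dish_centre and seat below 0.006 m and value of joint viewer_lid below 0.08 rad), for 0.2 s.
At the end, for the whole second after the job is handed in: the lid stands still at 60 degrees, within 7 degrees either way, held by the fingers at its ball knob (contact force over 0.3 N), and the dish lies flat and home, its centre within 6 mm of the seat point (value of joint viewer_lid between 0.927 and 1.167 rad and velocity of joint viewer_lid between -0.1 and 0.1 rad/s and (contact force between the fingers and viewer_lid_c1 above 0.3 N or contact force between the fingers and viewer_lid_c2 above 0.3 N) and horizontal distance between dish_centre and seat below 0.006 m and height (world z) of dish_centre below 0.012 m and angle between dish_centre's own z axis and vertical below 0.05 rad); the arm keeps its last pose, push and grip.
It fails at once if the dish is lifted off the worktop (over 15 mm) or tipped (over 15 degrees) (height (world z) of dish_centre above 0.023 m or angle between dish_centre's own z axis and vertical above 0.26 rad).
It fails at once if a bystander is moved more than 30 mm (distance of any of timer, marker, screwdriver, caliper, tape from where it was at the start of the episode above 0.03 m).
It also fails if it takes over 53 s, if anything falls off the work surface, if the arm or the gripper's body presses on something with over 40 N, if the wrist force passes 120 N, or if a joint passes its speed limit or range.

## Robot

A 7-joint arm with a two-finger parallel gripper is mounted at the origin on a cart in front of the work surface, level with it; the furniture and walls round the work are solid. World frame = base frame: x ahead of the robot, y to its left, z up, the work surface at z = 0. Lengths are in mm, angles in rad, forces in N, time in s.
With the tool pointing down it reaches from about 400 to 850 mm from the base axis. Payload 6.9 kg.
Tool frame: the origin (TCP) lies on the centre line of the jaws, within the pads' length; the fingertips stand 11 mm ahead of it and the grasp point (between the pads) lies 8 mm behind it; y points along the fingers, z is the direction in which the jaws open and shut, and the axes are right-handed (so a half turn about y gives the same grasp; the last joint's range is limited). The gripper opens to 85 mm and grips with 20 to 120 N. Pads are 22 mm wide; open, the fingers measure 114 mm over their backs; the gripper's body (76 mm by 85 mm) begins 54 mm behind the grasp point. The pads swing forward as they close: fully open they stand 13 mm farther back than shut.
Start: joints at [0.105, 0.507, -0.238, 1.5, 0.126, 1.149, -0.155], TCP at [624.989, -0.025, 242.275] pointing down, gripper open.
Joint ranges: [-3.08, 3.08], [-0.24, 2.05], [-1.43, 1.35], [0, 2.5], [-1.52, 4.66], [0.17, 1.96], [-2.89, 2.89]. Speed limits (rad/s): [2.39, 2.39, 3.14, 3.14, 3.14, 3.14, 3.14].

## Interface

Orientations are given as a unit quaternion [w, x, y, z].
In Python, from bench import * gives the robot as it stands.
- The arm moves only by the shell command python3 -m pendant 'ROWS' [FORCE]. ROWS is JSON, a list that holds one entry, the list of rows, each a list of 7 numbers: the shift along the world's x, y, z in cm, then the turn, a rotation vector about the world's x, y, z in degrees, then the closure, from 0 (fully open) to 1 (shut). In form: [[[x, y, z, ax, ay, az, gripper], ...]]. A call has 1 to 20 rows; each row shifts and turns the commanded pose from where the row before left it; what a row does not reach is not made up. A row lasts 1/10 s, in which the tool goes at most 50 mm and 8.59 degrees, less where a joint would pass 70% of its speed; a pose out of reach is approached as far as the arm can. A call with a gripper value outside its range is refused whole. The fingers move at their own pace and stop on an object; FORCE is the grip in N (left out, the last holds). Time passes only in rows, so rows that do not move let the fingers close. It gives the time, the measured TCP pose, the force and the opening at its end, in the units of the state.
- get_state(): the state, without advancing time (a new reading comes with each control period).
- snapshot(name): name is "scene" or "side" or "wrist"; returns a dict with "frame" (480x640x3 uint8, blue, green, red), "mtx" (3x3 intrinsics, pixels), "camera_from_world" (4x4, takes a point from world to camera coordinates); the wrist camera has in their place "hand_eye" (4x4, takes a point from camera to tool coordinates, whose origin is the TCP and whose axes are the tool frame's). Camera axes: x right, y up, looking along -z (the intrinsics and any distortion apply to the point x, -y, -z); pixel columns grow to the right and rows downward; lengths in mm; the calibration is good to about 2 mm. A picture is of the moment at which its call begins: read the wrist's pose just before it. There is no depth.
- sign_off(): hands the job in, once; it reports no verdict.
The state is a dict: "time_s": time; "joint_positions": joint angles; "dq": joint speeds; "effort": joint torques, N m; "tcp_pos": TCP position; "tcp_rot": TCP orientation; "contact_force": force on the tool from outside, world axes, zero at the start; "ft_torque": the same for the moment, N m; "opening": opening from 0.0 (shut) to 1.0 (fully open).
Only numpy, scipy, OpenCV 4.12 (cv2) and the standard library are available. Lean on these libraries where they do the work, as an engineer would, in place of code of your own. Each camera call takes 0.05 s, during which the arm holds its last target.

## Working session

There is one attempt and no reset: what is moved stays moved. The work goes in short steps, Python scripts to look and compute and a shell command to move; the robot and the scene stay as the last step left them, time stands still between calls to the robot, and variables do not carry over. Pictures are saved under pics/ and viewed, and the job is handed in when it is done.

```bash
ls; mkdir -p pics
python3 - <<'E'
from bench import *
import cv2
s=get_state(); print({k:s[k] for k in('time_s','tcp_pos','tcp_rot','contact_force','opening')})
for n in('scene','side','wrist'):
    d=snapshot(n); cv2.imwrite(f'pics/{n}0.png',d['frame']); print(n,{k:(v.round(3).tolist() if hasattr(v,'round') else v) for k,v in d.items() if k!='frame'})
E
```

```text
pics
{'time_s': 0.0, 'tcp_pos': array([ 6.24536790e+02, -8.25624349e-02,  2.41451388e+02]), 'tcp_rot': array([-0.49956964,  0.50043671, -0.50042034,  0.49957258]), 'contact_force': array([-0.70366064,  0.83592216,  0.33962067]), 'opening': 0.998801519556885}
scene {'mtx': [[517.55, 0.0, 320.597], [0.0, 517.55, 245.543], [0.0, 0.0, 1.0]], 'camera_from_world': [[-0.884, -0.468, -0.023, 541.873], [0.243, -0.499, 0.832, -204.225], [-0.4, 0.73, 0.554, -839.939], [0.0, 0.0, 0.0, 1.0]]}
side {'mtx': [[467.752, 0.0, 318.583], [0.0, 467.752, 233.881], [0.0, 0.0, 1.0]], 'camera_from_world': [[0.822, -0.569, -0.013, -473.124], [0.261, 0.355, 0.898, -216.249], [-0.507, -0.741, 0.441, -640.7], [0.0, 0.0, 0.0, 1.0]]}
wrist {'mtx': [[361.616, 0.0, 318.585], [0.0, 361.616, 240.211], [0.0, 0.0, 1.0]], 'hand_eye': [[0.001, -0.951, -0.309, -79.265], [-0.001, 0.309, -0.951, -131.929], [1.0, 0.001, -0.0, 0.541], [0.0, 0.0, 0.0, 1.0]]}
```

View pics/scene0.png

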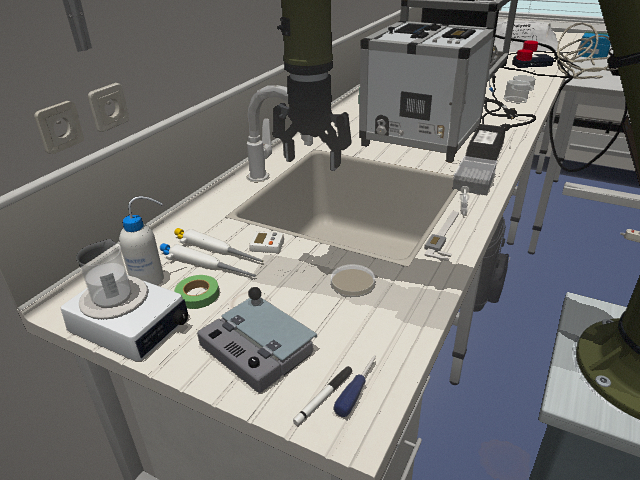

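View pics/side0.png

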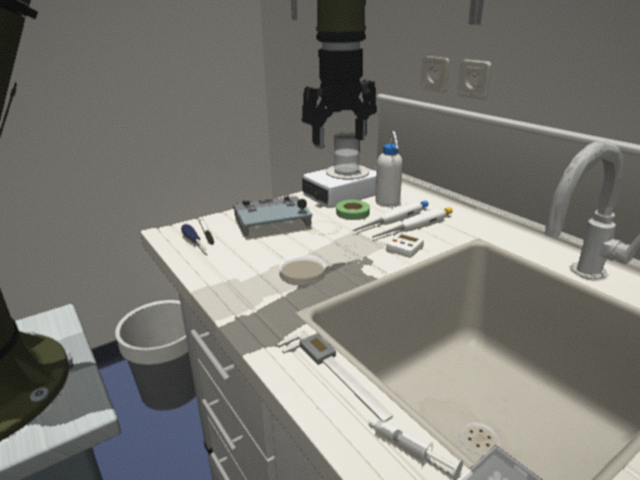

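View pics/wrist0.png

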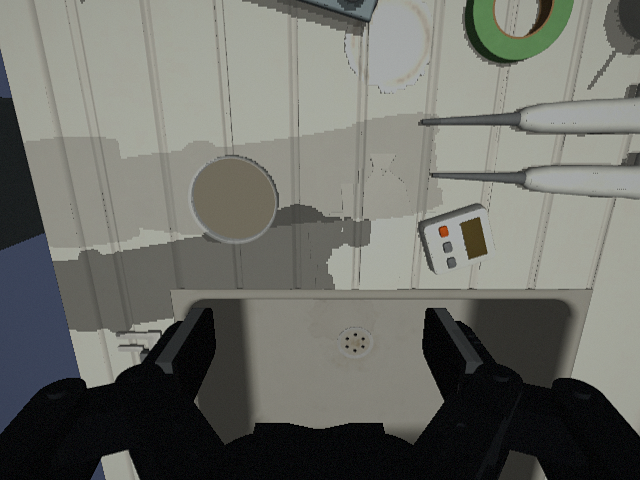

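```bash
cat > h.py <<'E'
import numpy as np, cv2
from scipy.spatial.transform import Rotation as R
from bench import *
def cam(name):
    s=get_state(); d=snapshot(name)
    K=np.array(d['mtx'],float)
    if 'hand_eye' in d:
        T=np.eye(4); q=s['tcp_rot']; T[:3,:3]=R.from_quat([q[1],q[2],q[3],q[0]]).as_matrix(); T[:3,3]=s['tcp_pos']
        W=T@np.array(d['hand_eye'])
    else: W=np.linalg.inv(np.array(d['camera_from_world']))
    return d['frame'],K,W
def ray(K,W,uv):
    p=np.linalg.solve(K,[uv[0],uv[1],1.0]); v=W[:3,:3]@np.array([p[0],-p[1],-p[2]]); return W[:3,3].copy(),v/np.linalg.norm(v)
def onz(K,W,uv,z):
    o,v=ray(K,W,uv); return o+v*(z-o[2])/v[2]
def tri(rs):
    A=sum(np.eye(3)-np.outer(v,v) for o,v in rs); b=sum((np.eye(3)-np.outer(v,v))@o for o,v in rs)
    p=np.linalg.solve(A,b); return p,[np.linalg.norm((np.eye(3)-np.outer(v,v))@(p-o)) for o,v in rs]
def proj(K,W,p):
    c=np.linalg.inv(W)@np.append(p,1); q=K@np.array([c[0],-c[1],-c[2]]); return q[:2]/q[2]
E
python3 - <<'E'
import cv2
a=cv2.imread('pics/scene0.png')[260:400,180:380]; cv2.imwrite('pics/sc_c.png',cv2.resize(a,None,fx=4,fy=4,interpolation=cv2.INTER_CUBIC))
a=cv2.imread('pics/side0.png')[180:300,220:360]; cv2.imwrite('pics/sd_c.png',cv2.resize(a,None,fx=5,fy=5,interpolation=cv2.INTER_CUBIC))
E
```

```text
(no output)
```

View pics/sc_c.png

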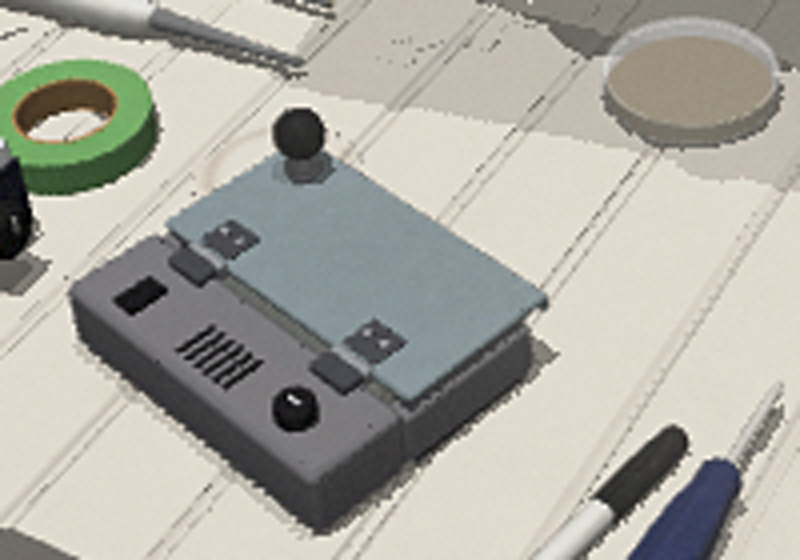

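View pics/sd_c.png

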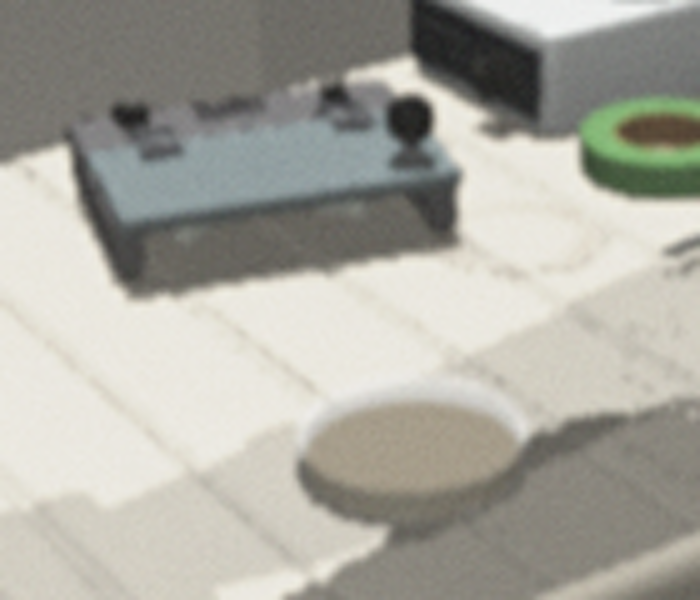

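Run:
```python
from h import *
S=cam('scene');D=cam('side');Wc=cam('wrist')
def P(c,uv,z): return onz(c[1],c[2],uv,z).round(1)
for n,uv in dict(FR=(250,298),RR=(222,315.5),RL=(282,360),FL=(316.7,335.5)).items(): print(n,P(S,uv,38))
for n,uv in dict(FL=(244.4,223.5),FR=(311.6,215)).items(): print('side',n,P(D,uv,38))
print(tri([ray(S[1],S[2],(255,293.3)),ray(D[1],D[2],(302,203.5))]))
def knob(c,box):
    x0,y0,x1,y1=box; g=c[0][y0:y1,x0:x1].max(2); n,l,st,ce=cv2.connectedComponentsWithStats((g<62).astype(np.uint8)); print(st[1:],ce[1:]+[x0,y0])
knob(S,(240,280,270,302)); knob(D,(290,195,312,214))
# dish in wrist: tan
hsv=cv2.cvtColor(Wc[0],cv2.COLOR_BGR2HSV)
m=cv2.inRange(hsv,(5,40,60),(25,110,200)); n,l,st,ce=cv2.connectedComponentsWithStats(m); i=1+np.argmax(st[1:,4]); print(st[i],ce[i])
print('dish wrist',P(Wc,(234,199),16),P(Wc,ce[i],12))
print('wrist cam',Wc[2].round(2))
```

```text
FR [668.3 173.9  38. ]
RR [685.4 236.7  38. ]
RL [533.7 280.5  38. ]
FL [510.5 206.3  38. ]
side FL [515.1 199.3  38. ]
side FR [660.5 149.6  38. ]
(array([652.77415266, 177.85869261,  58.34240226]), [np.float64(0.7178635998023735), np.float64(0.7178635998021617)])
[[  9   7  12  13 125]] [[254.464 293.216]]
[[21  0  1  1  1]
 [ 8  5  8  9 53]] [[311.         195.        ]
 [301.52830189 203.73584906]]
[ 194  159   80   79 4898] [233.46835443 198.09881584]
dish wrist [540.4   6.4  16. ] [539.    6.5  12. ]
wrist cam [[ 1.0000e+00  0.0000e+00  0.0000e+00  6.2545e+02]
 [-0.0000e+00  9.5000e-01  3.1000e-01  7.9230e+01]
 [-0.0000e+00 -3.1000e-01  9.5000e-01  3.7381e+02]
 [ 0.0000e+00  0.0000e+00  0.0000e+00  1.0000e+00]]
```

```bash
python3 -m pendant '[[[-2,4,0,0,0,-8,0.3],[-2,4,0,0,0,-8,0.3],[-2,3,0,0,0,0,0.3],[0,0,0,0,0,0,0.3],[0,0,0,0,0,0,0.3],[0,0,0,0,0,0,0.3]]]' 30
python3 - <<'E'
from h import *
s=get_state();print(s['tcp_pos'],s['tcp_rot'],s['opening'])
f,K,W=cam('wrist');cv2.imwrite('pics/w1.png',f);np.savez('w1.npz',K=K,W=W)
E
```

```text
time_s: 0.9
tcp_pos: [565.6, 108.6, 242.3]
tcp_rot: [-0.425, 0.425, -0.565, 0.565]
contact_force: [0.3, -0.2, -0.6]
opening: 0.7
[565.5597834  108.6484109  242.26613944] [-0.42507901  0.42524023 -0.56470197  0.56532315] 0.7000774195705562
```

View pics/w1.png

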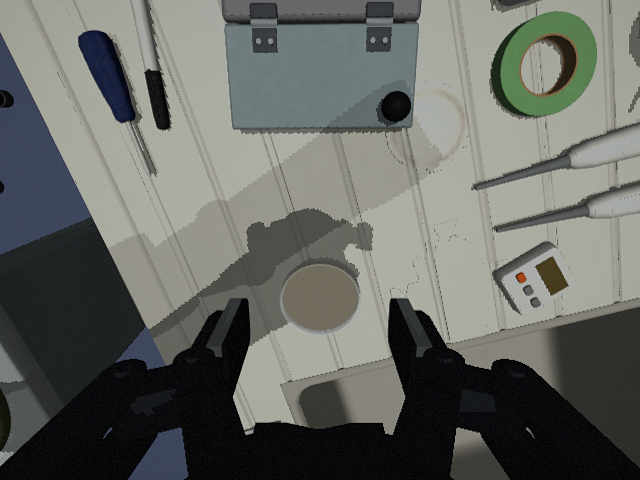

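Run:
```python
from h import *
f=cv2.imread('pics/w1.png');z=np.load('w1.npz');K,W=z['K'],z['W']
hsv=cv2.cvtColor(f,cv2.COLOR_BGR2HSV); print('lidhsv',hsv[80,300],hsv[10,320],hsv[160,300])
m=cv2.inRange(hsv,(85,20,40),(105,90,210)); m[140:]=0; m[:,:215]=0;m[:,430:]=0
m=cv2.morphologyEx(m,cv2.MORPH_CLOSE,np.ones((3,3)))
n,l,st,ce=cv2.connectedComponentsWithStats(m); i=1+np.argmax(st[1:,4]); print(st[i]); mm=l==i
def fit(pts): 
    vx,vy,x,y=cv2.fitLine(np.float32(pts),cv2.DIST_HUBER,0,.01,.01).ravel(); return vx,vy,x,y
front=[(x,np.where(mm[:,x])[0].max()) for x in range(245,375)]
L=[(np.where(mm[y])[0].min(),y) for y in range(60,122)]
Rr=[(np.where(mm[y])[0].max(),y) for y in range(40,85)]
# lines -> world points at z=39 (front, bottom of edge may show)
A=onz(K,W,(250,np.polyval(np.polyfit(*zip(*front),1),250)+.5),39);B=onz(K,W,(370,np.polyval(np.polyfit(*zip(*front),1),370)+.5),39)
y_v=(A-B)[:2];y_v/=np.linalg.norm(y_v);print('front',A,B,'heading front',np.degrees(np.arctan2(-y_v[0],y_v[1])))
for nm,P,d in(('L',L,-.5),('R',Rr,.5)):
    c=np.polyfit([p[1] for p in P],[p[0] for p in P],1); ya,yb=P[0][1],P[-1][1]
    a=onz(K,W,(np.polyval(c,ya)+d,ya),39);b=onz(K,W,(np.polyval(c,yb)+d,yb),39);v=(a-b)[:2];print(nm,a,b,'heading',np.degrees(np.arctan2(v[1],v[0])))
# knob
g=f.max(2)[85:125,375:420]; n,l,st,ce=cv2.connectedComponentsWithStats((g<55).astype(np.uint8)); i=1+np.argmax(st[1:,4]);k=ce[i]+[375,85];print('knob px',k,st[i]); print('knob',onz(K,W,k,60))
# dish
m=cv2.inRange(hsv,(5,40,40),(25,130,220)); m[:255]=0;m[345:]=0;m[:,:270]=0;m[:,370:]=0
n,l,st,ce=cv2.connectedComponentsWithStats(m); i=1+np.argmax(st[1:,4]);print('dish',st[i],ce[i],onz(K,W,ce[i],12))
```

```text
lidhsv [ 98  30 127] [105   5 104] [ 33  17 152]
[  225    20   194   109 18285]
front [528.65502474 196.73136947  39.        ] [630.973319   168.19712221  39.        ] heading front 74.41742160508379
L [528.40711967 253.91909814  39.        ] [515.2135894  207.17804998  39.        ] heading 74.2372930899157
R [684.77572392 224.21528511  39.        ] [675.67822784 191.96502511  39.        ] heading 74.2467381558255
knob px [394.06060606 107.29212121] [  1   6  35  34 825]
knob [650.80957874 178.88791699  60.        ]
dish [ 283  266   74   64 3622] [319.88818332 297.00055218] [538.54906213   7.32153284  12.        ]
```

```bash
python3 -m pendant '[[[-1,-4,0,7.7,-2.15,0,0.4],[-1,-4,0,7.7,-2.15,0,0.4],[-1,-4,0,0,0,0.3,0.4],[-1,-3.9,-2,0,0,0,0.4],[0,0,-4,0,0,0,0.4],[0,0,-4,0,0,0,0.4],[0,0,-4,0,0,0,0.4],[0,0,-4,0,0,0,0.4],[0,0,-2,0,0,0,0.4],[0,0,0,0,0,0,0.4],[0,0,0,0,0,0,0.4]]]' 30
python3 - <<'E'
from h import *
for n in('scene','side','wrist'):
    f=cam(n)[0];cv2.imwrite(f'pics/{n}2.png',f)
a=cv2.imread('pics/side2.png')[180:380,180:420];b=cv2.imread('pics/scene2.png')[200:400,250:490]
cv2.imwrite('pics/c2.png',cv2.resize(np.vstack([a,b]),None,fx=1.5,fy=1.5))
E
```

```text
time_s: 2.05
tcp_pos: [527.6, -39.3, 41.7]
tcp_rot: [0.49, -0.357, 0.613, -0.505]
contact_force: [0.5, 0.2, 0.6]
opening: 0.596
```

View pics/c2.png

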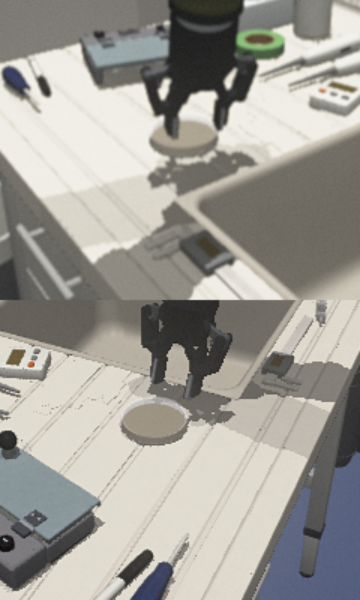

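View pics/wrist2.png

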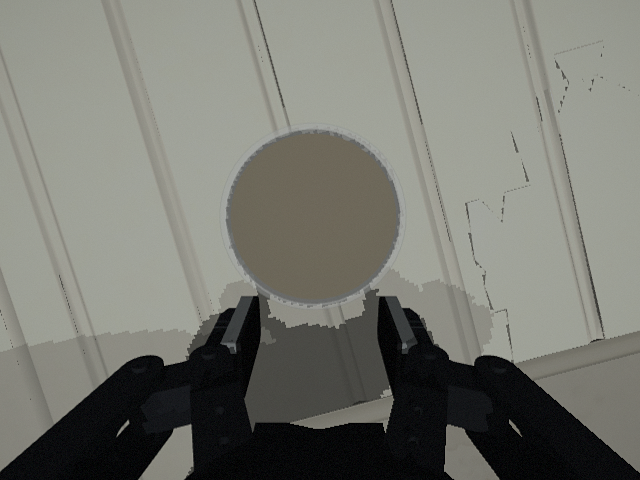

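```bash
python3 -m pendant '[[[-0.3,-1.1,0,0,0,0,0.4],[0,0,-1,0,0,0,0.4],[0,0,-0.6,0,0,0,0.4],[0,0,0,0,0,0,0.4]]]'
python3 - <<'E'
from h import *
s=get_state();q=s['tcp_rot'];M=R.from_quat([q[1],q[2],q[3],q[0]]).as_matrix();print(M.round(3));xv=np.array([.2706,.9627]);yv=np.array([-.9627,.2706]);p=s['tcp_pos'];print(p[:2]@xv,p[:2]@yv,p[2])
print('jaw heading',np.degrees(np.arctan2(M[1,2],M[0,2])))
E
```

```text
time_s: 2.6
tcp_pos: [523.6, -49.3, 24.6]
tcp_rot: [0.49, -0.358, 0.614, -0.505]
contact_force: [0.3, -0.2, 0.7]
opening: 0.597
[[-0.263  0.056  0.963]
 [-0.934  0.234 -0.268]
 [-0.24  -0.971 -0.009]]
94.25195010221748 -517.4185343454826 24.597113470827768
jaw heading -15.558726850165142
```

Lean and heading are right; now touch down gently to find the fingertip height.

```bash
python3 -m pendant '[[[0,0,-0.4,0,0,0,0.4],[0,0,-0.2,0,0,0,0.4],[0,0,0,0,0,0,0.4]]]'; python3 -m pendant '[[[0,0,-0.2,0,0,0,0.4],[0,0,0,0,0,0,0.4]]]';python3 -m pendant '[[[0,0,-0.2,0,0,0,0.4],[0,0,0,0,0,0,0.4]]]'
```

```text
time_s: 2.9
tcp_pos: [524.1, -49.1, 19.2]
tcp_rot: [0.491, -0.358, 0.613, -0.505]
contact_force: [-0.1, 0.1, -0.1]
opening: 0.599
time_s: 3.1
tcp_pos: [524.3, -49.3, 17.5]
tcp_rot: [0.491, -0.358, 0.613, -0.505]
contact_force: [-0.4, 0.1, 0.0]
opening: 0.598
time_s: 3.3
tcp_pos: [524.3, -49.4, 15.4]
tcp_rot: [0.491, -0.358, 0.613, -0.505]
contact_force: [-0.2, 1.0, 0.3]
opening: 0.601
```

```bash
python3 -m pendant '[[[0,0,-0.2,0,0,0,0.4],[0,0,0,0,0,0,0.4]]]'; python3 -m pendant '[[[0,0,-0.15,0,0,0,0.4],[0,0,0,0,0,0,0.4]]]'
python3 - <<'E'
from h import *
f=cam('scene')[0];g=cam('side')[0]
cv2.imwrite('pics/c3.png',np.hstack([cv2.resize(f[230:330,310:450],None,fx=2.8,fy=2.8),cv2.resize(g[220:320,230:370],None,fx=2.8,fy=2.8)]))
E
```

```text
time_s: 3.5
tcp_pos: [524.2, -49.3, 13.4]
tcp_rot: [0.491, -0.358, 0.613, -0.505]
contact_force: [-0.2, -0.3, -0.6]
opening: 0.599
time_s: 3.7
tcp_pos: [524.2, -49.3, 11.9]
tcp_rot: [0.491, -0.358, 0.613, -0.505]
contact_force: [-0.1, 0.5, -0.5]
opening: 0.599
```

View pics/c3.png

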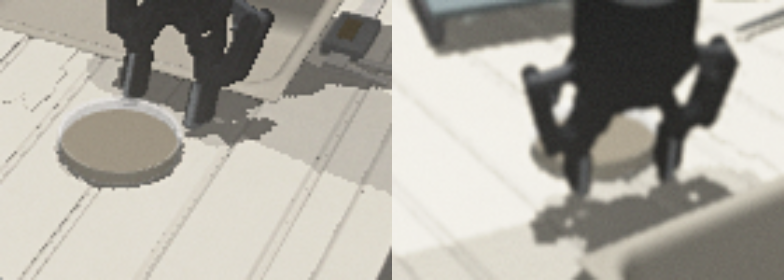

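```bash
python3 -m pendant '[[[0.15,0.5,0,0,0,0,0.4],[0.2,0.8,0,0,0,0,0.4],[0.27,0.96,0,0,0,0,0.4],[0.27,0.96,0,0,0,0,0.4],[0.27,0.96,0,0,0,0,0.4],[0.27,0.96,0,0,0,0,0.4],[0.27,0.96,0,0,0,0,0.4],[0.15,0.5,0,0,0,0,0.4],[0,0,0,0,0,0,0.4]]]'
python3 - <<'E'
from h import *
s=get_state();p=s['tcp_pos'];print(p[:2]@[.2706,.9627],p[:2]@[-.9627,.2706])
f,K,W=cam('wrist');cv2.imwrite('pics/w4.png',f)
hsv=cv2.cvtColor(f,cv2.COLOR_BGR2HSV);m=cv2.inRange(hsv,(5,40,40),(25,130,220));n,l,st,ce=cv2.connectedComponentsWithStats(m); i=1+np.argmax(st[1:,4]);d=onz(K,W,ce[i],13);print('dish',st[i],ce[i],d,d[:2]@[.2706,.9627],d[:2]@[-.9627,.2706])
E
```

```text
time_s: 4.7
tcp_pos: [543.0, 17.9, 12.1]
tcp_rot: [0.491, -0.358, 0.613, -0.505]
contact_force: [0.7, -0.3, 0.9]
opening: 0.6
164.13117934872588 -517.8961739258326
dish [  220   108   198   199 30517] [318.63938133 207.1000426 ] [556.49639616  64.27382703  13.        ] 212.46433808100497 -518.346582992684
```

View pics/w4.png

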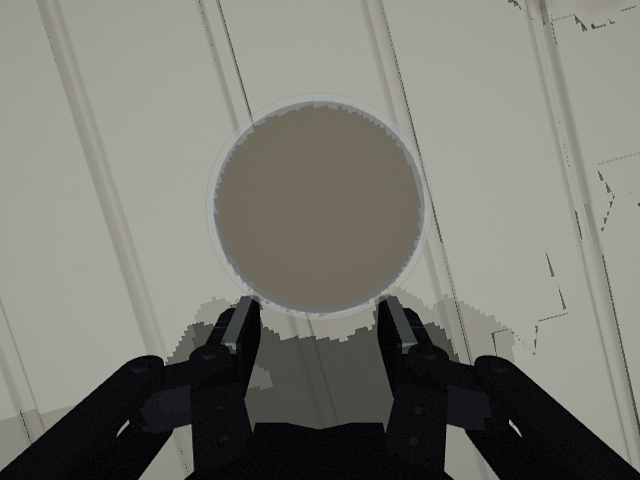

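```bash
python3 -m pendant '[[[0.15,0.5,0,0,0,0,0.4],[0.27,0.96,0,0,0,0,0.4],[0.27,0.96,0,0,0,0,0.4],[0.27,0.96,0,0,0,0,0.4],[0.27,0.96,0,0,0,0,0.4],[0.27,0.96,0,0,0,0,0.4],[0.27,0.96,0,0,0,0,0.4],[0.27,0.96,0,0,0,0,0.4],[0.27,0.96,0,0,0,0,0.4],[0.27,0.96,0,0,0,0,0.4],[0.27,0.96,0,0,0,0,0.4],[0.27,0.96,0,0,0,0,0.4],[0.15,0.5,0,0,0,0,0.4],[0,0,0,0,0,0,0.4]]]'
python3 - <<'E'
from h import *
s=get_state();p=s['tcp_pos'];print(p[:2]@[.2706,.9627],p[:2]@[-.9627,.2706])
f,K,W=cam('wrist');cv2.imwrite('pics/w5.png',f);f=cam('scene')[0];g=cam('side')[0]
cv2.imwrite('pics/c5.png',np.hstack([cv2.resize(f[230:400,180:360],None,fx=2.2,fy=2.2),cv2.resize(g[150:320,220:400],None,fx=2.2,fy=2.2)]))
E
```

```text
time_s: 6.15
tcp_pos: [575.6, 133.5, 12.2]
tcp_rot: [0.491, -0.358, 0.613, -0.505]
contact_force: [-0.4, 0.6, 0.2]
opening: 0.598
284.2626883074381 -518.014053078444
```

View pics/w5.png

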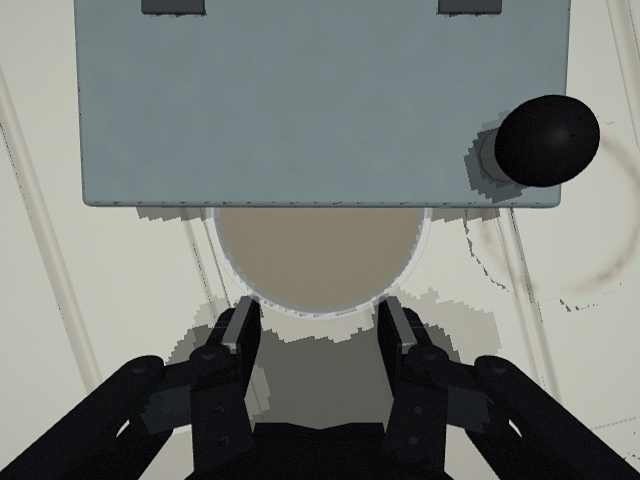

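View pics/c5.png

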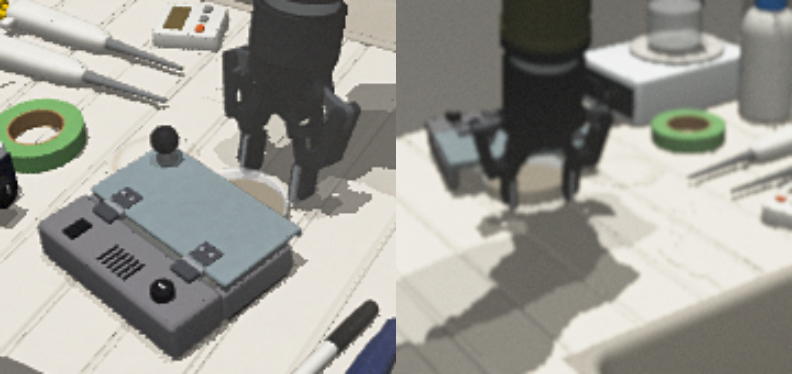

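```bash
python3 -m pendant '[[[0.14,0.48,0,0,0,0,0.4],[0.14,0.48,0,0,0,0,0.4],[0.14,0.48,0,0,0,0,0.4],[0,0,0,0,0,0,0.4]]]';for i in 1; do python3 -m pendant '[[[0.05,0.19,0,0,0,0,0.4],[0,0,0,0,0,0,0.4]]]'; done;  python3 -m pendant '[[[0.05,0.19,0,0,0,0,0.4],[0,0,0,0,0,0,0.4]]]'
```

```text
time_s: 6.7
tcp_pos: [579.9, 147.9, 12.2]
tcp_rot: [0.491, -0.358, 0.613, -0.505]
contact_force: [-0.9, 0.1, 0.5]
opening: 0.6
time_s: 6.9
tcp_pos: [580.2, 148.7, 12.1]
tcp_rot: [0.491, -0.358, 0.613, -0.505]
contact_force: [0.2, 0.2, -0.3]
opening: 0.599
time_s: 7.1
tcp_pos: [580.7, 150.6, 12.1]
tcp_rot: [0.491, -0.358, 0.613, -0.505]
contact_force: [-0.1, 0.4, -0.6]
opening: 0.602
```

```bash
python3 -m pendant '[[[0.05,0.19,0,0,0,0,0.4],[0,0,0,0,0,0,0.4]]]';  python3 -m pendant '[[[0.05,0.19,0,0,0,0,0.4],[0,0,0,0,0,0,0.4]]]'
python3 - <<'E'
from h import *
s=get_state();p=s['tcp_pos'];print(p[:2]@[.2706,.9627],p[:2]@[-.9627,.2706])
f,K,W=cam('wrist');cv2.imwrite('pics/w6.png',f)
E
```

```text
time_s: 7.3
tcp_pos: [581.2, 152.6, 12.1]
tcp_rot: [0.491, -0.358, 0.613, -0.505]
contact_force: [-0.3, -0.1, -0.4]
opening: 0.602
time_s: 7.5
tcp_pos: [581.8, 154.6, 12.1]
tcp_rot: [0.491, -0.358, 0.613, -0.505]
contact_force: [0.3, -0.4, 0.1]
opening: 0.602
306.2237052995002 -518.2414547814624
```

View pics/w6.png

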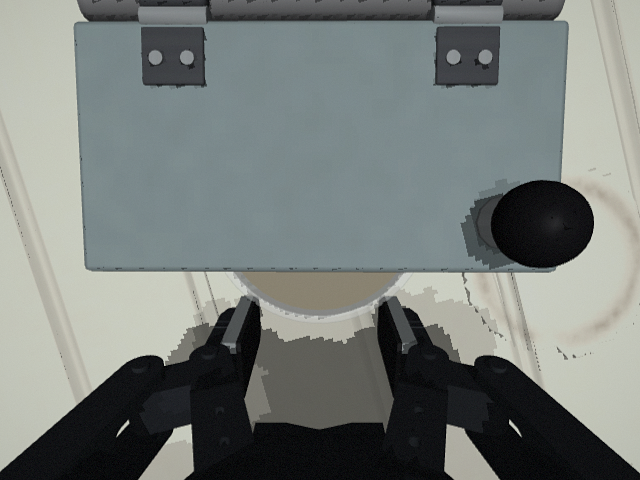

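Run:
```python
from h import *
f,K,W=cam('wrist'); xv=np.array([.2706,.9627]);yv=np.array([-.9627,.2706])
for nm,uv,z in(('front L',(120,270),39),('front R',(480,271),39),('dish near bottom',(318,317),13),('dish rim',(318,321),16),('knob',(542.5,223),60),('hinge line L',(120,22),39),('rightedge',(560,150),39),('leftedge',(81,150),39)):
    p=onz(K,W,uv,z)[:2];print(nm,p@xv,p@yv)
```

```text
front L 332.77448809240263 -452.0876753794213
front R 332.75136306780047 -572.9308167802326
dish near bottom 309.4037902559462 -518.564372256507
dish rim 308.6250511761719 -518.5908822253314
knob 349.30432661144874 -580.21929499517
hinge line L 413.01165985632224 -455.12097318848635
rightedge 372.6176756114901 -597.6137202067189
leftedge 372.5642707254634 -440.71184013602965
```

```bash
python3 -m pendant '[[[0.05,0.19,0,0,0,0,0.4],[0,0,0,0,0,0,0.4]]]';  python3 -m pendant '[[[0.03,0.1,0,0,0,0,0.4],[0,0,0,0,0,0,0.4]]]'; python3 -m pendant '[[[0.03,0.1,0,0,0,0,0.4],[0,0,0,0,0,0,0.4]]]'
```

```text
time_s: 7.8
tcp_pos: [582.3, 156.4, 12.1]
tcp_rot: [0.491, -0.358, 0.613, -0.505]
contact_force: [-0.2, -0.5, 0.1]
opening: 0.601
time_s: 8.0
tcp_pos: [582.6, 156.8, 12.0]
tcp_rot: [0.491, -0.358, 0.613, -0.505]
contact_force: [0.2, -0.9, 0.2]
opening: 0.601
time_s: 8.2
tcp_pos: [582.8, 157.2, 11.9]
tcp_rot: [0.49, -0.358, 0.613, -0.506]
contact_force: [0.2, -4.2, 0.9]
opening: 0.6
```

```bash
python3 -m pendant '[[[0.03,0.1,0,0,0,0,0.4],[0,0,0,0,0,0,0.4],[0,0,0,0,0,0,0.4]]]'
python3 - <<'E'
from h import *
s=get_state();p=s['tcp_pos'];print(p[:2]@[.2706,.9627],p[:2]@[-.9627,.2706])
f,K,W=cam('wrist');cv2.imwrite('pics/w7.png',f)
E
```

```text
time_s: 8.5
tcp_pos: [582.9, 157.4, 11.9]
tcp_rot: [0.49, -0.358, 0.613, -0.506]
contact_force: [-1.3, -7.2, 2.6]
opening: 0.6
309.2750976389712 -518.5644157379348
```

View pics/w7.png

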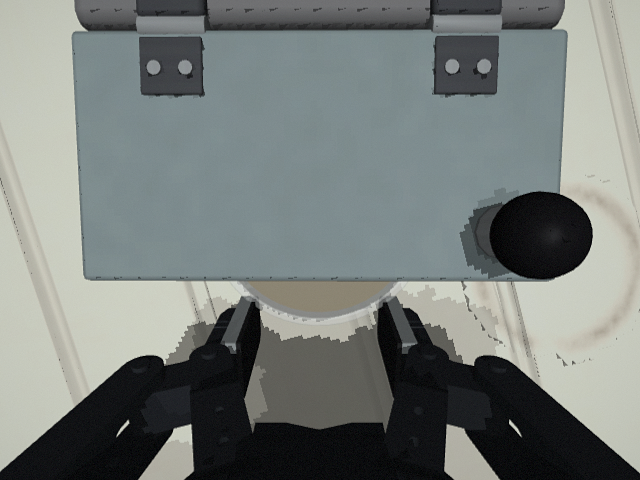

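```bash
python3 -m pendant '[[[-0.05,-0.2,0,0,0,0,0.4],[-0.16,-0.58,0,0,0,0,0.4],[-0.41,-1.44,0,0,0,0,0.4],[-0.54,-1.93,0,0,0,0,0.4],[-0.54,-1.93,0.5,0,0,0,0.4],[0,0,4,0,0,0,0.4],[0,0,4,0,0,0,0.4],[0,0,4,-7.7,2.15,0,0.4],[0,0,4,-7.7,2.15,0,0.4],[0,0,1,0,0,0,0.4],[0,0,0,0,0,0,0.4]]]'
python3 - <<'E'
from h import *
s=get_state();q=s['tcp_rot'];M=R.from_quat([q[1],q[2],q[3],q[0]]).as_matrix();print(M.round(3)); print(s['tcp_pos'])
f,K,W=cam('wrist');cv2.imwrite('pics/w8.png',f);np.savez('w8.npz',K=K,W=W)
E
```

```text
time_s: 9.65
tcp_pos: [566.7, 100.4, 187.4]
tcp_rot: [-0.419, 0.438, -0.558, 0.567]
contact_force: [-0.9, -0.7, -0.9]
opening: 0.601
[[-0.265 -0.013  0.964]
 [-0.964 -0.027 -0.266]
 [ 0.029 -1.    -0.005]]
[566.73159014 100.40245353 187.4162652 ]
```

View pics/w8.png

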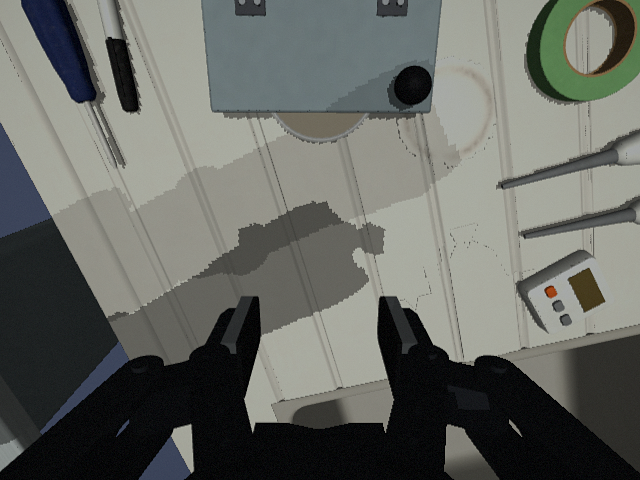

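Run:
```python
from h import *
f=cv2.imread('pics/w8.png');z=np.load('w8.npz');K,W=z['K'],z['W'];xv=np.array([.2706,.9627]);yv=np.array([-.9627,.2706])
cv2.imwrite('pics/w8c.png',cv2.resize(f[70:160,200:450],None,fx=3.2,fy=3.2,interpolation=cv2.INTER_CUBIC))
def P(uv,z): p=onz(K,W,uv,z)[:2]; return p@xv,p@yv
g=f.max(2)[60:110,385:440]; n,l,st,ce=cv2.connectedComponentsWithStats((g<50).astype(np.uint8)); i=1+np.argmax(st[1:,4]);k=ce[i]+[385,60];print('knob px',k,st[i],P(k,60))
hsv=cv2.cvtColor(f,cv2.COLOR_BGR2HSV)
for u in(250,300,322,340): print(u,[tuple(hsv[v,u]) for v in range(108,148,2)])
```

```text
knob px [412.07833333  85.41      ] [   8    6   39   44 1200] (np.float64(349.1122438959992), np.float64(-579.1330670834922))
250 [(np.uint8(96), np.uint8(29), np.uint8(123)), (np.uint8(93), np.uint8(30), np.uint8(101)), (np.uint8(60), np.uint8(7), np.uint8(77)), (np.uint8(26), np.uint8(20), np.uint8(101)), (np.uint8(30), np.uint8(21), np.uint8(99)), (np.uint8(23), np.uint8(20), np.uint8(113)), (np.uint8(30), np.uint8(12), np.uint8(144)), (np.uint8(23), np.uint8(16), np.uint8(142)), (np.uint8(25), np.uint8(21), np.uint8(147)), (np.uint8(28), np.uint8(20), np.uint8(153)), (np.uint8(28), np.uint8(19), np.uint8(163)), (np.uint8(30), np.uint8(17), np.uint8(170)), (np.uint8(35), np.uint8(18), np.uint8(171)), (np.uint8(35), np.uint8(17), np.uint8(169)), (np.uint8(38), np.uint8(17), np.uint8(170)), (np.uint8(36), np.uint8(15), np.uint8(169)), (np.uint8(35), np.uint8(16), np.uint8(171)), (np.uint8(36), np.uint8(15), np.uint8(171)), (np.uint8(37), np.uint8(14), np.uint8(170)), (np.uint8(36), np.uint8(15), np.uint8(170))]
300 [(np.uint8(92), np.uint8(27), np.uint8(121)), (np.uint8(95), np.uin
[... 1930 characters left out ...]
p.uint8(41), np.uint8(111)), (np.uint8(21), np.uint8(48), np.uint8(112)), (np.uint8(21), np.uint8(43), np.uint8(112)), (np.uint8(23), np.uint8(49), np.uint8(109)), (np.uint8(22), np.uint8(44), np.uint8(111)), (np.uint8(22), np.uint8(44), np.uint8(111)), (np.uint8(22), np.uint8(43), np.uint8(113)), (np.uint8(23), np.uint8(42), np.uint8(109)), (np.uint8(23), np.uint8(46), np.uint8(110)), (np.uint8(0), np.uint8(0), np.uint8(119)), (np.uint8(50), np.uint8(6), np.uint8(128)), (np.uint8(30), np.uint8(11), np.uint8(115)), (np.uint8(25), np.uint8(19), np.uint8(144)), (np.uint8(26), np.uint8(15), np.uint8(135)), (np.uint8(24), np.uint8(19), np.uint8(133)), (np.uint8(21), np.uint8(14), np.uint8(132))]
```

View pics/w8c.png

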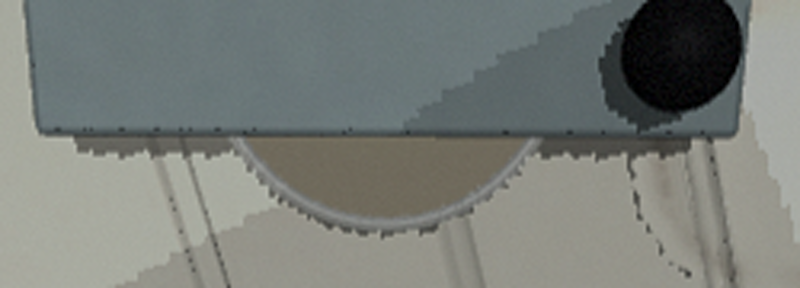

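Run:
```python
from h import *
z=np.load('w8.npz');K,W=z['K'],z['W'];xv=np.array([.2706,.9627]);yv=np.array([-.9627,.2706])
def P(uv,z): p=onz(K,W,uv,z)[:2]; return (p@xv).round(1),(p@yv).round(1)
print('front',P((322,111.3),39),P((322,112.5),39))
# outer visible edge of dish (rim end v~141.5) at z=16 and bottom z=0
for v in(140.5,142):print(P((322,v),16),P((322,v),8))
print('arc mid at front: left/right crossings',P((274.5,113),16),P((367,113),16))
```

```text
front (np.float64(332.9), np.float64(-520.4)) (np.float64(332.1), np.float64(-520.5))
(np.float64(310.8), np.float64(-520.7)) (np.float64(310.2), np.float64(-520.7))
(np.float64(309.6), np.float64(-520.7)) (np.float64(309.0), np.float64(-520.8))
arc mid at front: left/right crossings (np.float64(331.5), np.float64(-483.2)) (np.float64(331.8), np.float64(-555.9))
```

```bash
python3 -m pendant '[[[2.2,2,0,0,0,0,0.35],[2.2,2,-1,0,0,0,0.35],[2.2,2,-2,0,0,0,0.35],[1.93,1.9,-2,0,0,0,0.35],[0,0,-3,0,0,0,0.35],[0,0,0,0,0,0,0.35],[0,0,0,0,0,0,0.35]]]'
python3 - <<'E'
from h import *
s=get_state(); print(s['tcp_pos'],s['opening'])
f=cam('scene')[0];g=cam('side')[0]; w=cam('wrist')[0]
cv2.imwrite('pics/c9.png',np.hstack([cv2.resize(f[200:380,180:340],None,fx=2.2,fy=2.2),cv2.resize(g[110:290,220:380],None,fx=2.2,fy=2.2)]));cv2.imwrite('pics/w9.png',w)
E
```

```text
time_s: 10.4
tcp_pos: [650.4, 174.5, 104.0]
tcp_rot: [-0.414, 0.439, -0.56, 0.568]
contact_force: [-0.8, -0.1, 0.9]
opening: 0.649
[650.42171244 174.53558591 104.03742334] 0.6494328485980323
```

View pics/c9.png

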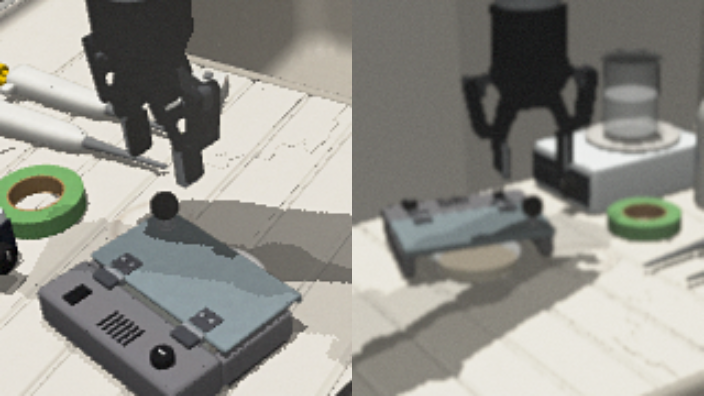

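View pics/w9.png

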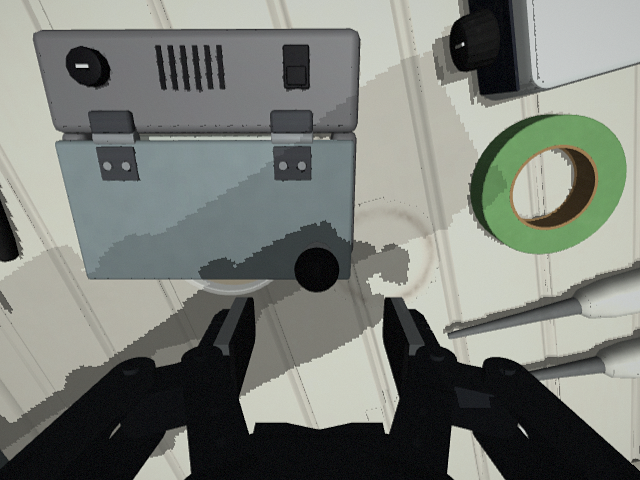

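```bash
python3 - <<'E'
from h import *
f,K,W=cam('wrist'); print(onz(K,W,(317,269.5),60))
E
python3 -m pendant '[[[0.16,0.5,-1,0,0,0,0.35],[0,0,-1.5,0,0,0,0.35],[0,0,-1.2,0,0,0,0.35],[0,0,-1,0,0,0,0.35],[0,0,0,0,0,0,0.35],[0,0,0,0,0,0,0.35]]]'
python3 - <<'E'
from h import *
s=get_state(); print(s['tcp_pos'],s['opening'])
f=cam('scene')[0];g=cam('side')[0]; w=cam('wrist')[0]
cv2.imwrite('pics/c10.png',np.hstack([cv2.resize(f[230:350,190:310],None,fx=3.3,fy=3.3),cv2.resize(g[150:270,250:370],None,fx=3.3,fy=3.3)]));cv2.imwrite('pics/w10.png',w)
E
```

```text
[652.38399413 179.56064062  60.        ]
time_s: 11.2
tcp_pos: [652.8, 182.3, 58.1]
tcp_rot: [-0.416, 0.438, -0.559, 0.568]
contact_force: [-0.1, -0.2, -0.1]
opening: 0.647
[652.84317319 182.33849156  58.09222481] 0.6472563818169381
```

View pics/c10.png

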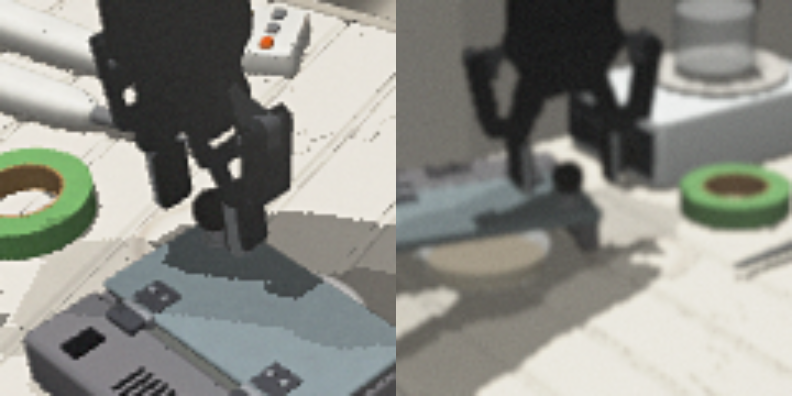

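View pics/w10.png

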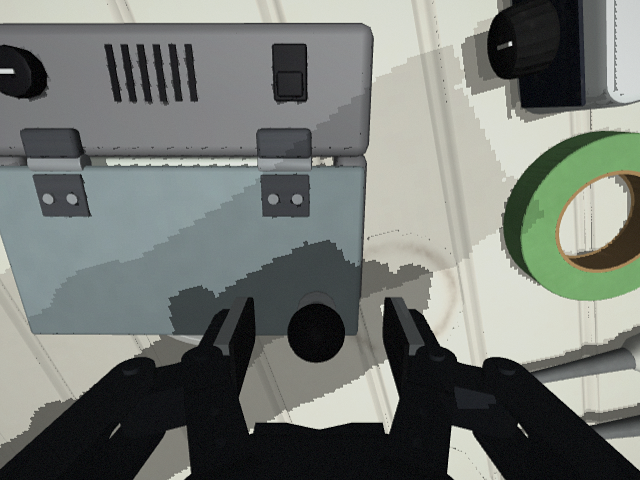

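```bash
python3 -m pendant '[[[-0.07,-0.28,-0.1,0,0,0,0.4],[0,0,0,0,0,0,0.5],[0,0,0,0,0,0,0.6],[0,0,0,0,0,0,0.7],[0,0,0,0,0,0,0.8],[0,0,0,0,0,0,0.85],[0,0,0,0,0,0,0.85],[0,0,0,0,0,0,0.85]]]' 40
python3 - <<'E'
from h import *
f=cam('scene')[0];g=cam('side')[0]; w=cam('wrist')[0]
cv2.imwrite('pics/c11.png',np.hstack([cv2.resize(f[230:350,190:310],None,fx=3.3,fy=3.3),cv2.resize(g[150:270,250:370],None,fx=3.3,fy=3.3)]));cv2.imwrite('pics/w11.png',w)
E
```

```text
time_s: 12.15
tcp_pos: [651.6, 179.8, 57.6]
tcp_rot: [-0.416, 0.438, -0.559, 0.567]
contact_force: [-4.8, -0.6, 5.5]
opening: 0.251
```

View pics/c11.png

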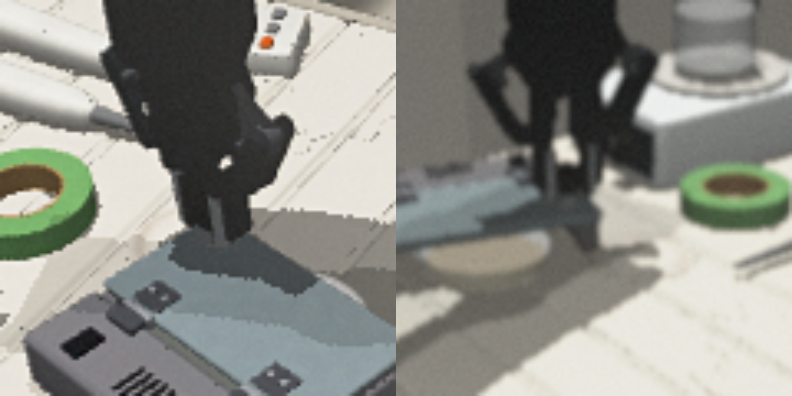

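View pics/w11.png

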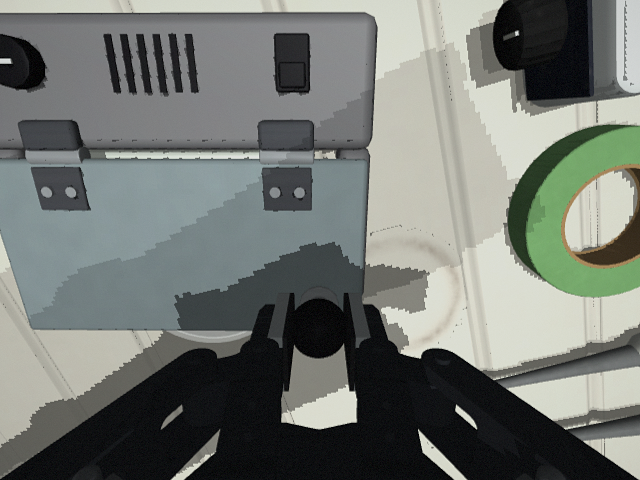

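```bash
python3 -m pendant '[[[0.07,0.25,0.56,0,0,0,0.85],[0.08,0.3,0.54,0,0,0,0.85],[0.1,0.34,0.51,0,0,0,0.85],[0.11,0.38,0.48,0,0,0,0.85],[0,0,0,0,0,0,0.85],[0,0,0,0,0,0,0.85]]]'
python3 - <<'E'
from h import *
f=cam('scene')[0];g=cam('side')[0]; w=cam('wrist')[0]
cv2.imwrite('pics/c12.png',np.hstack([cv2.resize(f[230:350,190:310],None,fx=3.3,fy=3.3),cv2.resize(g[150:270,250:370],None,fx=3.3,fy=3.3)]));cv2.imwrite('pics/w12.png',w)
E
```

```text
time_s: 12.9
tcp_pos: [655.4, 193.6, 78.2]
tcp_rot: [-0.417, 0.438, -0.559, 0.567]
contact_force: [-4.5, 3.4, -7.6]
opening: 0.25
```

View pics/c12.png

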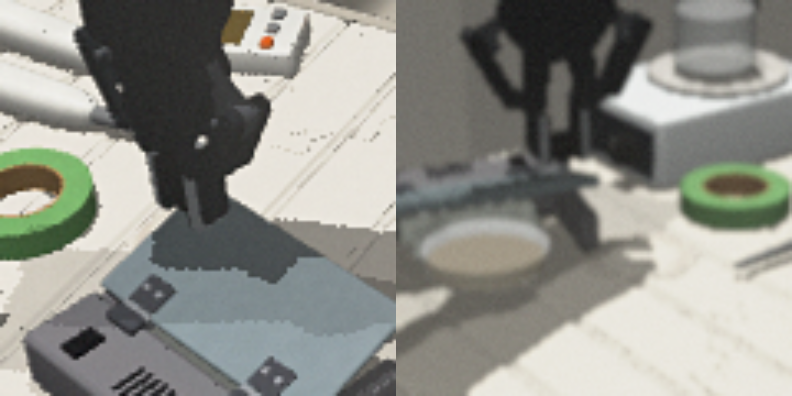

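View pics/w12.png

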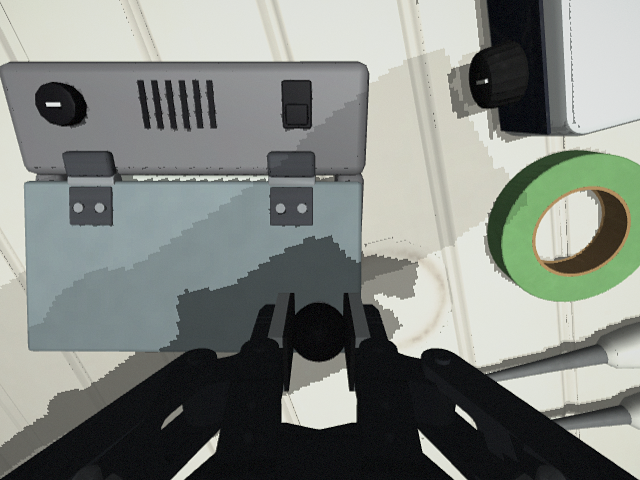

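```bash
python3 -m pendant '[[[0.12,0.42,0.45,0,0,0,0.85],[0.13,0.46,0.4,0,0,0,0.85],[0.14,0.49,0.36,0,0,0,0.85],[0.15,0.52,0.32,0,0,0,0.85],[0,0,0,0,0,0,0.85],[0,0,0,0,0,0,0.85]]]'
python3 - <<'E'
from h import *
w=cam('wrist')[0]
cv2.imwrite('pics/w13.png',w)
E
```

```text
time_s: 13.65
tcp_pos: [660.5, 211.6, 93.6]
tcp_rot: [-0.416, 0.439, -0.559, 0.567]
contact_force: [-6.2, 1.5, -6.3]
opening: 0.25
```

View pics/w13.png

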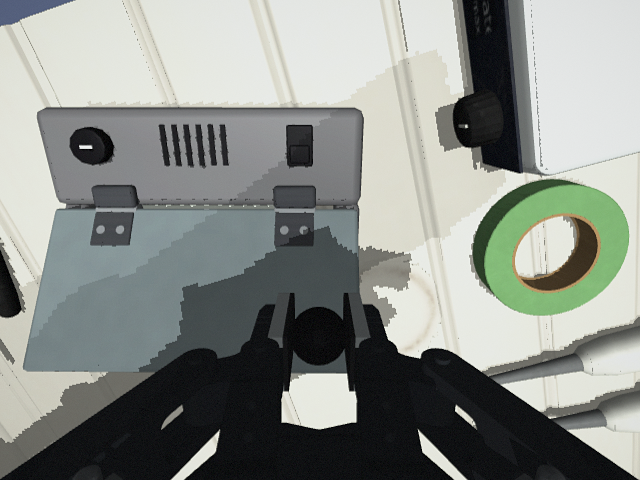

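```bash
python3 -m pendant '[[[0.15,0.54,0.26,0,0,0,0.85],[0.16,0.57,0.22,0,0,0,0.85],[0.16,0.58,0.17,0,0,0,0.85],[0.17,0.59,0.11,0,0,0,0.85],[0,0,0,0,0,0,0.85],[0,0,0,0,0,0,0.85]]]'
python3 - <<'E'
from h import *
f=cam('scene')[0];g=cam('side')[0]; w=cam('wrist')[0]; cv2.imwrite('pics/scene14.png',f);cv2.imwrite('pics/side14.png',g)
cv2.imwrite('pics/c14.png',np.hstack([cv2.resize(f[220:400,180:340],None,fx=2.4,fy=2.4),cv2.resize(g[110:290,220:380],None,fx=2.4,fy=2.4)]));cv2.imwrite('pics/w14.png',w)
E
```

```text
time_s: 14.3
tcp_pos: [669.2, 234.0, 102.1]
tcp_rot: [-0.418, 0.437, -0.558, 0.568]
contact_force: [0.4, 0.1, 0.4]
opening: 0.151
```

View pics/c14.png

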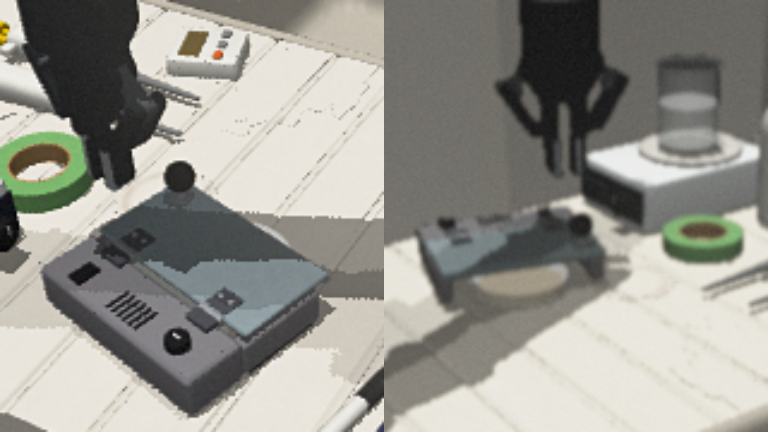

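View pics/w14.png

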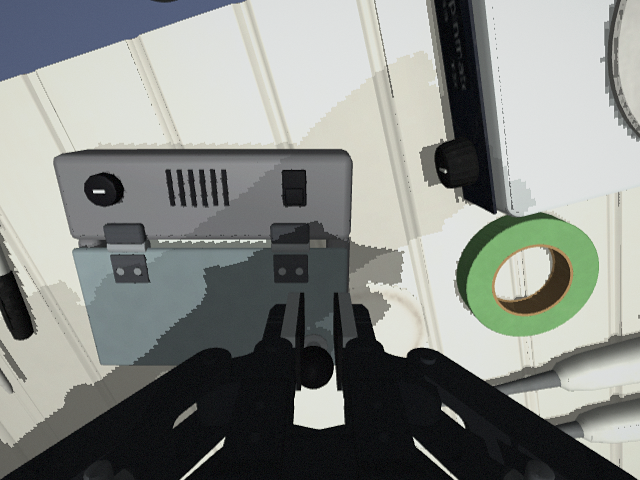

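```bash
python3 - <<'E'
from h import *
d=snapshot('wrist');H=np.array(d['hand_eye']);K=np.array(d['mtx'])
for nm,uv in(('w11 ball',(318.5,328)),('w12',(318.5,331)),('w13',(318.5,335)),('tip lead corner L',(290,293)),('pad lower end L',(287,390))):
    o,v=ray(K,H,uv)
    print(nm,[(y,*(o+v*(y-o[1])/v[1]).round(1)[[0,2]]) for y in(-20,-8,-5,-2,0,5,11)])
E
python3 - <<'E'
import cv2
a=cv2.imread('pics/w11.png')[270:420,220:420];b=cv2.imread('pics/w13.png')[270:420,220:420]
import numpy as np
cv2.imwrite('pics/cmp.png',cv2.resize(np.hstack([a,b]),None,fx=2,fy=2,interpolation=cv2.INTER_CUBIC))
E
```

```text
w11 ball [(-20, np.float64(-10.4), np.float64(0.5)), (-8, np.float64(-3.0), np.float64(0.5)), (-5, np.float64(-1.1), np.float64(0.5)), (-2, np.float64(0.7), np.float64(0.5)), (0, np.float64(2.0), np.float64(0.5)), (5, np.float64(5.0), np.float64(0.5)), (11, np.float64(8.7), np.float64(0.5))]
w12 [(-20, np.float64(-9.2), np.float64(0.5)), (-8, np.float64(-1.6), np.float64(0.5)), (-5, np.float64(0.2), np.float64(0.5)), (-2, np.float64(2.1), np.float64(0.5)), (0, np.float64(3.4), np.float64(0.5)), (5, np.float64(6.5), np.float64(0.5)), (11, np.float64(10.3), np.float64(0.5))]
w13 [(-20, np.float64(-7.5), np.float64(0.5)), (-8, np.float64(0.2), np.float64(0.5)), (-5, np.float64(2.1), np.float64(0.5)), (-2, np.float64(4.0), np.float64(0.5)), (0, np.float64(5.3), np.float64(0.5)), (5, np.float64(8.5), np.float64(0.5)), (11, np.float64(12.4), np.float64(0.5))]
tip lead corner L [(-20, np.float64(-24.1), np.float64(-9.2)), (-8, np.float64(-18.1), np.float64(-10.3)), (-5, np.float64(-16.6), np.float64(-10.6)), (-2, np.float64(-15.2), np.float64(-10.8)), (0, np.float64(-14.2), np.float64(-11.0)), (5, np.float64(-11.7), np.float64(-11.4)), (11, np.float64(-8.7), np.float64(-12.0))]
pad lower end L [(-20, np.float64(16.2), np.float64(-11.4)), (-8, np.float64(26.5), np.float64(-12.7)), (-5, np.float64(29.0), np.float64(-13.0)), (-2, np.float64(31.6), np.float64(-13.3)), (0, np.float64(33.3), np.float64(-13.5)), (5, np.float64(37.6), np.float64(-14.1)), (11, np.float64(42.7), np.float64(-14.7))]
```

View pics/cmp.png

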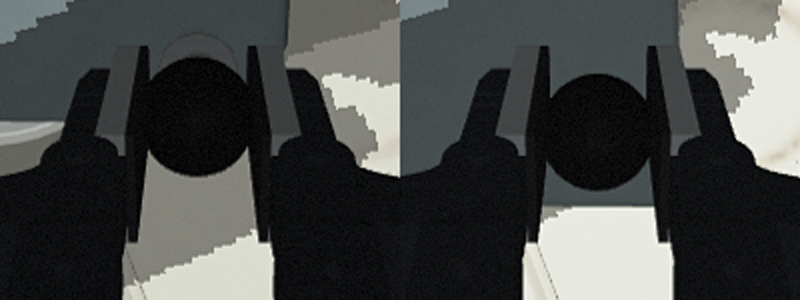

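Run:
```python
from h import *
d=snapshot('wrist');H=np.array(d['hand_eye']);K=np.array(d['mtx'])
xv=np.array([.2706,.9627,0]);yv=np.array([-.9627,.2706,0]);ez=np.array([0,0,1.])
h=415.3*xv-519.2*yv+33*ez
def Wof(p,q): T=np.eye(4);T[:3,:3]=R.from_quat([q[1],q[2],q[3],q[0]]).as_matrix();T[:3,3]=p;return T,T@H
def pt(a,x,y,z): c,s=np.cos(a),np.sin(a); return h+(x*c+ z*s)*xv+y*yv+(-x*s+z*c)*ez
for nm,p,q,FL,ball in(('w11',[651.6,179.8,57.6],[-.416,.438,-.559,.567],(33,328),(318.5,328)),('w12',[655.4,193.6,78.2],[-.417,.438,-.559,.567],(29,350),(318.5,331)),('w13',[660.5,211.6,93.6],[-.416,.439,-.559,.567],(24,370.5),(318.5,335))):
    q=np.array(q);q/=np.linalg.norm(q);T,W=Wof(p,q)
    for a in range(0,61,5):
        A=np.radians(a);f=proj(K,W,pt(A,-83,80,6));b=pt(A,-66,-60,27);bp=proj(K,W,b)
        e=np.linalg.norm(f-FL);
        if e<45: print(nm,a,'FL',f.round(),FL,'ball px',bp.round(),ball,'ball in tool',(np.linalg.inv(T)@np.append(b,1))[:3].round(1))
```

```text
w11 0 FL [ 29. 332.] (33, 328) ball px [319. 327.] (318.5, 328) ball in tool [ 0.2 -2.4  0.5]
w11 5 FL [ 17. 339.] (33, 328) ball px [319. 330.] (318.5, 328) ball in tool [-2.2 -8.1  0.5]
w11 10 FL [  3. 346.] (33, 328) ball px [318. 331.] (318.5, 328) ball in tool [ -5.2 -13.6   0.4]
w12 0 FL [ 64. 332.] (29, 350) ball px [319. 329.] (318.5, 331) ball in tool [13.9 18.6  0.8]
w12 5 FL [ 55. 339.] (29, 350) ball px [319. 331.] (318.5, 331) ball in tool [11.4 12.9  0.7]
w12 10 FL [ 45. 345.] (29, 350) ball px [319. 332.] (318.5, 331) ball in tool [8.5 7.4 0.7]
w12 15 FL [ 33. 350.] (29, 350) ball px [319. 332.] (318.5, 331) ball in tool [5.1 2.2 0.7]
w12 20 FL [ 21. 354.] (29, 350) ball px [319. 330.] (318.5, 331) ball in tool [ 1.3 -2.7  0.6]
w12 25 FL [  8. 357.] (29, 350) ball px [319. 327.] (318.5, 331) ball in tool [-2.9 -7.3  0.6]
w12 30 FL [ -7. 359.] (29, 350) ball px [319. 322.] (318.5, 331) ball in tool [ -7.6 -11.4   0.6]
w13 15 FL [ 64. 360.] (24, 370.5) ball px [319. 346.] (318.5, 335) ball in tool [23.3 18.2  0.7]
w13 20 FL [ 54. 365.] (24, 370.5) ball px [319. 346.] (318.5, 335) ball in tool [19.5 13.3  0.7]
w13 25 FL [ 44. 368.] (24, 370.5) ball px [319. 343.] (318.5, 335) ball in tool [15.3  8.7  0.7]
w13 30 FL [ 32. 370.] (24, 370.5) ball px [319. 340.] (318.5, 335) ball in tool [10.6  4.6  0.6]
w13 35 FL [ 21. 371.] (24, 370.5) ball px [319. 335.] (318.5, 335) ball in tool [5.7 0.8 0.6]
w13 40 FL [  8. 370.] (24, 370.5) ball px [319. 328.] (318.5, 335) ball in tool [ 0.4 -2.5  0.6]
w13 45 FL [ -5. 368.] (24, 370.5) ball px [319. 320.] (318.5, 335) ball in tool [-5.1 -5.3  0.6]
w13 50 FL [-18. 364.] (24, 370.5) ball px [319. 310.] (318.5, 335) ball in tool [-10.9  -7.7   0.5]
```

```bash
python3 -m pendant '[[[0,0,1,0,0,0,0.4],[0,0,1,-5.8,1.6,0,0.4],[0,0,1,-5.8,1.6,0,0.4],[0,0,1,-5.8,1.6,0,0.4],[0,0,0,-5.8,1.6,0,0.4],[0,0,0,-5.8,1.6,0,0.4],[0,0,0,0,0,0,0.4],[0,0,0,0,0,0,0.4]]]' 100
python3 - <<'E'
from h import *
s=get_state();q=s['tcp_rot'];M=R.from_quat([q[1],q[2],q[3],q[0]]).as_matrix();a=M[:,1];xv=np.array([.2706,.9627,0])
print('lean',np.degrees(np.arctan2(-a@xv,-a[2])),s['joint_positions'],M.round(3))
f,K,W=cam('wrist');cv2.imwrite('pics/w15.png',f);np.savez('w15.npz',K=K,W=W)
E
```

```text
time_s: 15.35
tcp_pos: [667.9, 234.5, 141.1]
tcp_rot: [-0.255, 0.566, -0.427, 0.658]
contact_force: [-0.5, -0.4, -0.4]
opening: 0.598
lean 31.80224428266312 [-0.62637269  0.96679247  0.20446369  0.99036169  0.22452003  1.589168
 -0.79101797] [[-0.229 -0.148  0.962]
 [-0.818 -0.506 -0.272]
 [ 0.527 -0.85  -0.005]]
```

View pics/w15.png

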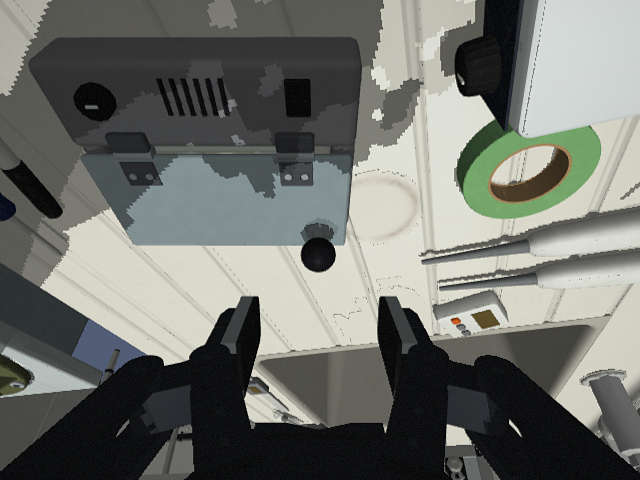

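```bash
python3 -m pendant '[[[-0.22,-0.78,0,5.97,-1.68,0,0.4],[-0.22,-0.78,0,5.97,-1.68,0,0.4],[-0.22,-0.78,0,5.97,-1.68,0,0.4],[-0.22,-0.78,0,5.97,-1.68,0,0.4],[-0.22,-0.78,0,5.97,-1.68,0,0.4],[-0.22,-0.78,0,5.97,-1.68,0,0.4],[-0.22,-0.78,0,5.97,-1.68,0,0.4],[-0.22,-0.78,-1,5.97,-1.68,0,0.4],[-0.22,-0.78,-1,5.97,-1.68,0,0.4],[-0.22,-0.78,-1,5.97,-1.68,0,0.4],[0,0,-1,0,0,0,0.4],[0,0,0,0,0,0,0.4]]]' 100
python3 - <<'E'
from h import *
s=get_state();q=s['tcp_rot'];M=R.from_quat([q[1],q[2],q[3],q[0]]).as_matrix();a=M[:,1];xv=np.array([.2706,.9627,0])
print('lean',np.degrees(np.arctan2(-a@xv,-a[2])),s['joint_positions'],M.round(3))
f,K,W=cam('wrist');cv2.imwrite('pics/w16.png',f);np.savez('w16.npz',K=K,W=W)
E
```

```text
time_s: 16.6
tcp_pos: [645.8, 151.0, 101.0]
tcp_rot: [0.556, -0.266, 0.657, -0.434]
contact_force: [0.2, 0.5, -0.1]
opening: 0.602
lean -29.996931687402025 [ 0.24354434  0.69362601 -0.41647063  1.78537396 -0.43747567  0.57072317
  0.0137818 ] [[-0.24   0.134  0.961]
 [-0.832  0.482 -0.275]
 [-0.5   -0.866 -0.005]]
```

View pics/w16.png

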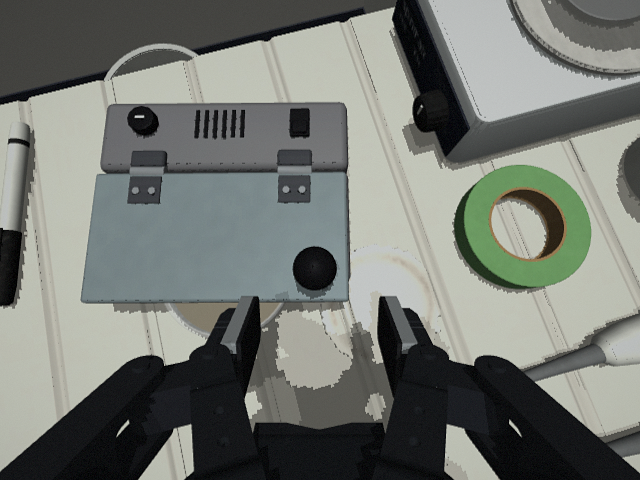

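Run:
```python
from h import *
f=cv2.imread('pics/w16.png');z=np.load('w16.npz');K,W=z['K'],z['W'];xv=np.array([.2706,.9627]);yv=np.array([-.9627,.2706])
def P(uv,z): p=onz(K,W,uv,z)[:2]; return p.round(1),(p@xv).round(1),(p@yv).round(1)
g=f.max(2)[240:300,285:345]; n,l,st,ce=cv2.connectedComponentsWithStats((g<55).astype(np.uint8)); i=1+np.argmax(st[1:,4]);k=ce[i]+[285,240];print('knob px',k,st[i],P(k,60))
print('front',P((120,301),39),'near',P((225,336),13),P((225,339),16))
cv2.imwrite('pics/w16c.png',cv2.resize(f[280:350,130:330],None,fx=4,fy=4))
```

```text
knob px [314.21216127 268.31064111] [   8    7   44   44 1513] (array([652. , 179.3]), np.float64(349.0), np.float64(-579.1))
front (array([536.8, 195.1]), np.float64(333.1), np.float64(-464.0)) near (array([585.3, 159. ]), np.float64(311.4), np.float64(-520.4)) (array([585.6, 157.1]), np.float64(309.7), np.float64(-521.3))
```

View pics/w16c.png

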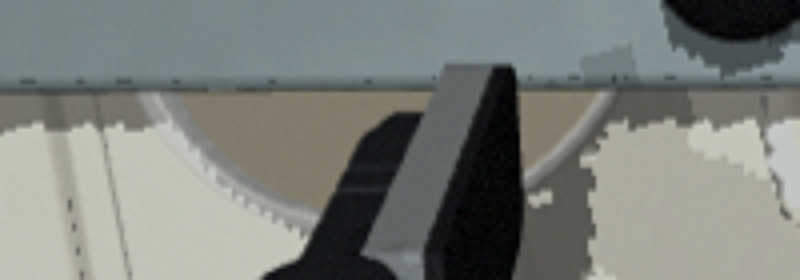

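```bash
python3 -m pendant '[[[0.12,0.6,-0.86,0,0,0,0.4],[0.12,0.6,-0.86,0,0,0,0.4],[0.12,0.59,-0.86,0,0,0,0.4],[0.12,0.59,-0.86,0,0,0,0.4],[0.12,0.58,-0.86,0,0,0,0.4],[0,0,0,0,0,0,0.4],[0,0,0,0,0,0,0.4]]]' 100
```

```text
time_s: 17.35
tcp_pos: [651.5, 186.0, 57.9]
tcp_rot: [0.558, -0.268, 0.656, -0.431]
contact_force: [-0.4, -0.6, 0.2]
opening: 0.599
```

```bash
python3 -m pendant '[[[0.03,-0.54,0,0,0,0,0.4],[0,0,0,0,0,0,0.4],[0,0,0,0,0,0,0.4]]]' 100
python3 - <<'E'
from h import *
s=get_state();q=s['tcp_rot'];M=R.from_quat([q[1],q[2],q[3],q[0]]).as_matrix();print('ball in tool',M.T@(np.array([652.,179.3,60])-s['tcp_pos']))
w=cam('wrist')[0];cv2.imwrite('pics/w17.png',w)
E
```

```text
time_s: 17.65
tcp_pos: [652.4, 179.4, 58.7]
tcp_rot: [0.558, -0.267, 0.656, -0.432]
contact_force: [0.1, 0.7, -0.5]
opening: 0.603
ball in tool [-0.50810664 -1.19962489 -0.380485  ]
```

View pics/w17.png

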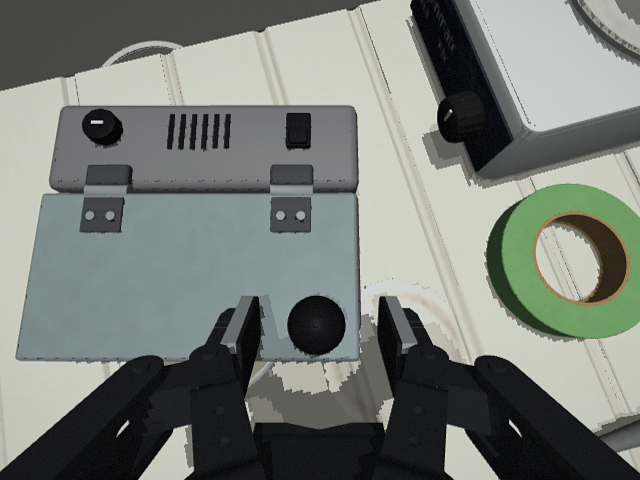

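```bash
python3 -m pendant '[[[0,0.08,-0.13,0,0,0,0.45],[0,0,0,0,0,0,0.55],[0,0,0,0,0,0,0.65],[0,0,0,0,0,0,0.7],[0,0,0,0,0,0,0.8],[0,0,0,0,0,0,0.9],[0,0,0,0,0,0,0.9],[0,0,0,0,0,0,0.9]]]' 100
python3 - <<'E'
from h import *
s=get_state();q=s['tcp_rot'];M=R.from_quat([q[1],q[2],q[3],q[0]]).as_matrix();print('ball in tool',M.T@(np.array([652.,179.3,60])-s['tcp_pos']))
w=cam('wrist')[0];cv2.imwrite('pics/w18.png',w)
E
```

```text
time_s: 18.5
tcp_pos: [651.8, 180.9, 57.2]
tcp_rot: [0.558, -0.268, 0.656, -0.431]
contact_force: [-3.4, -3.2, 4.6]
opening: 0.229
ball in tool [-0.13408371 -3.16982907  0.5731192 ]
```

View pics/w18.png

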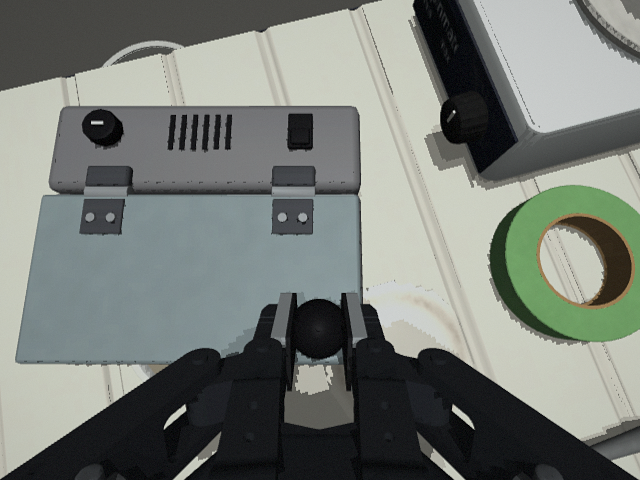

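```bash
python3 -m pendant '[[[0.064,0.226,0.555,-4.81,1.35,0,0.9],[0.077,0.272,0.532,-4.81,1.35,0,0.9],[0.089,0.316,0.506,-4.81,1.35,0,0.9],[0.1,0.358,0.475,-4.81,1.35,0,0.9],[0,0,0,0,0,0,0.9],[0,0,0,0,0,0,0.9]]]' 100
cat > chk.py <<'E'
from h import *
import sys
s=get_state();q=s['tcp_rot'];M=R.from_quat([q[1],q[2],q[3],q[0]]).as_matrix();a=M[:,1]
xv=np.array([.2706,.9627,0]);yv=np.array([-.9627,.2706,0]);ez=np.array([0,0,1.]);h=415.2*xv-519.2*yv+33*ez
r=s['tcp_pos']-h;print('lean',np.degrees(np.arctan2(-a@xv,-a[2])).round(1),'tcp hinge',(r@xv).round(1),(r@yv).round(1),r[2].round(1),'ang-20.5',(np.degrees(np.arctan2(r[2],-r@xv))-20.5).round(1),'rad',np.hypot(r[2],r@xv).round(1))
f,K,W=cam('wrist');cv2.imwrite(f'pics/{sys.argv[1]}.png',f)
def pt(A,x,y,z): c,s_=np.cos(A),np.sin(A); return h+(x*c+z*s_)*xv+y*yv+(-x*s_+z*c)*ez
for A in range(0,71,5): print(A,'FL',proj(K,W,pt(np.radians(A),-83,80,6)).round(),'ball',proj(K,W,pt(np.radians(A),-66,-60,27)).round(),(M.T@(pt(np.radians(A),-66,-60,27)-s['tcp_pos'])).round(1))
E
python3 chk.py w19
```

```text
time_s: 19.15
tcp_pos: [655.1, 192.5, 77.9]
tcp_rot: [0.474, -0.378, 0.599, -0.522]
contact_force: [-3.1, -4.4, 1.8]
opening: 0.222
lean -10.0 tcp hinge -52.6 -59.3 44.9 ang-20.5 20.0 rad 69.2
0 FL [ 57. 351.] ball [319. 337.] [16.3 15.3  0.7]
5 FL [ 47. 356.] ball [319. 337.] [12.7 10.2  0.7]
10 FL [ 36. 359.] ball [319. 335.] [8.8 5.4 0.7]
15 FL [ 24. 362.] ball [319. 332.] [4.4 1.  0.7]
20 FL [ 11. 363.] ball [319. 327.] [-0.4 -3.   0.7]
25 FL [ -2. 363.] ball [319. 321.] [-5.4 -6.6  0.7]
30 FL [-17. 362.] ball [319. 313.] [-10.8  -9.7   0.6]
35 FL [-31. 359.] ball [319. 303.] [-16.4 -12.4   0.6]
40 FL [-47. 353.] ball [319. 291.] [-22.3 -14.5   0.7]
45 FL [-62. 346.] ball [319. 277.] [-28.3 -16.2   0.7]
50 FL [-78. 336.] ball [319. 262.] [-34.4 -17.3   0.7]
55 FL [-93. 324.] ball [319. 245.] [-40.6 -17.8   0.7]
60 FL [-108.  309.] ball [319. 227.] [-46.8 -17.9   0.7]
65 FL [-122.  292.] ball [319. 209.] [-53.  -17.4   0.7]
70 FL [-135.  272.] ball [319. 189.] [-59.1 -16.3   0.7]
```

View pics/w19.png

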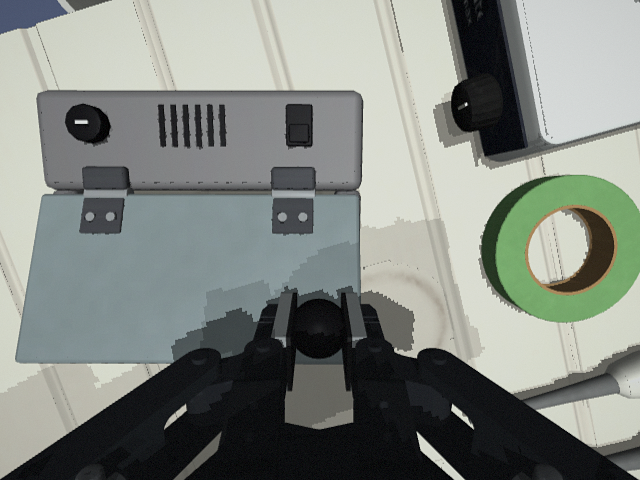

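```bash
python3 -m pendant '[[[0.111,0.396,0.441,-4.81,1.35,0,0.9],[0.121,0.431,0.403,-4.81,1.35,0,0.9],[0.13,0.463,0.363,-4.81,1.35,0,0.9],[0.138,0.492,0.319,-4.81,1.35,0,0.9],[0,0,0,0,0,0,0.9],[0,0,0,0,0,0,0.9]]]' 100; python3 chk.py w20 | sed -n '1p;8,11p'
```

```text
time_s: 19.8
tcp_pos: [660.1, 210.3, 93.2]
tcp_rot: [-0.376, 0.476, -0.525, 0.597]
contact_force: [-2.4, -4.0, 4.7]
opening: 0.224
lean 10.0 tcp hinge -34.1 -59.3 60.2 ang-20.5 40.0 rad 69.2
30 FL [ 36. 359.] ball [319. 335.] [8.7 5.4 0.7]
35 FL [ 24. 362.] ball [319. 332.] [4.4 1.  0.7]
40 FL [ 12. 363.] ball [319. 327.] [-0.4 -3.   0.7]
45 FL [ -2. 363.] ball [319. 320.] [-5.5 -6.6  0.7]
```

View pics/w20.png

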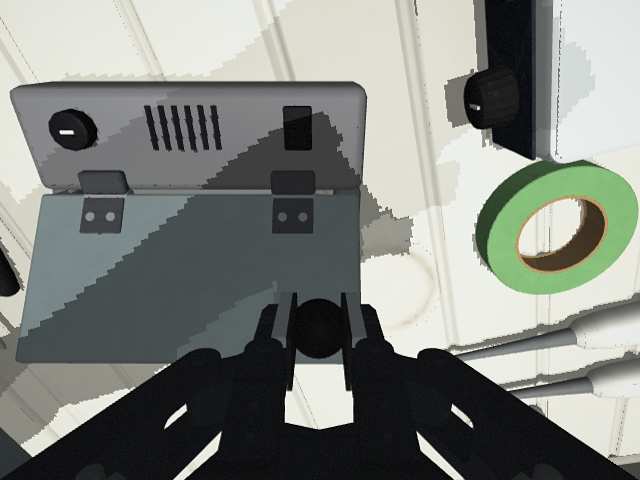

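Still rigid in the grip (lid corner stays at (16,362), ball at (319,328)); the last 20°.

```bash
python3 -m pendant '[[[0.145,0.517,0.274,-4.81,1.35,0,0.9],[0.151,0.538,0.226,-4.81,1.35,0,0.9],[0.156,0.555,0.176,-4.81,1.35,0,0.9],[0.16,0.568,0.125,-4.81,1.35,0,0.9],[0,0,0,0,0,0,0.9],[0,0,0,0,0,0,0.9],[0,0,0,0,0,0,0.9]]]' 100; python3 chk.py w21 | sed -n '1p;12,15p'
python3 - <<'E'
from h import *
f=cam('scene')[0];g=cam('side')[0];cv2.imwrite('pics/scene21.png',f);cv2.imwrite('pics/side21.png',g)
cv2.imwrite('pics/c21.png',np.hstack([cv2.resize(f[200:400,170:340],None,fx=2.3,fy=2.3),cv2.resize(g[110:310,210:380],None,fx=2.3,fy=2.3)]))
E
```

```text
time_s: 20.55
tcp_pos: [666.2, 232.2, 101.4]
tcp_rot: [-0.266, 0.559, -0.436, 0.653]
contact_force: [-2.7, -3.6, 5.9]
opening: 0.224
lean 29.9 tcp hinge -11.4 -59.3 68.4 ang-20.5 60.0 rad 69.3
50 FL [ 37. 359.] ball [319. 334.] [8.7 5.5 0.7]
55 FL [ 25. 361.] ball [319. 331.] [4.3 1.1 0.7]
60 FL [ 12. 363.] ball [319. 326.] [-0.4 -2.9  0.7]
65 FL [ -1. 363.] ball [319. 320.] [-5.5 -6.5  0.7]
```

View pics/w21.png

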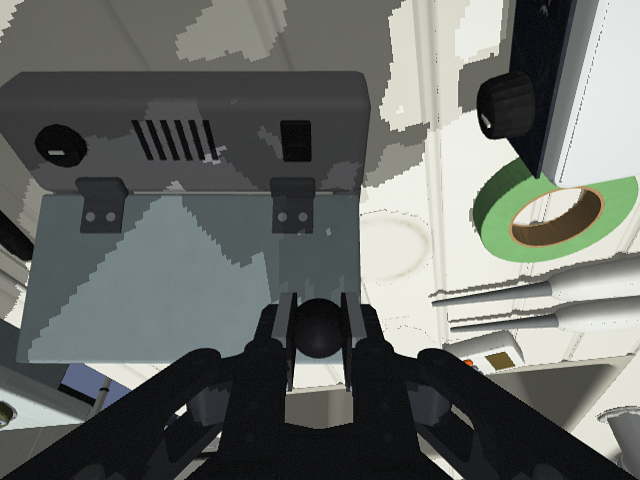

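View pics/c21.png

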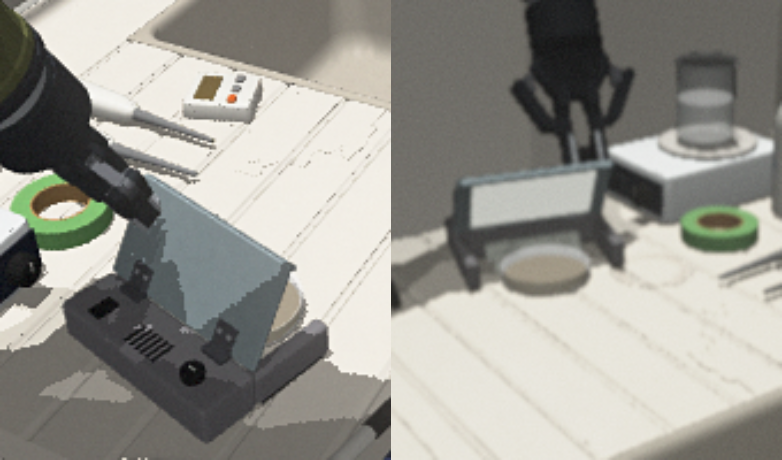

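Run:
```python
from h import *
f,K,W=cam('side');xv=np.array([.2706,.9627]);yv=np.array([-.9627,.2706])
c=f[205:245,250:315]; cv2.imwrite('pics/s22.png',cv2.resize(c,None,fx=10,fy=10,interpolation=cv2.INTER_CUBIC))
hsv=cv2.cvtColor(f,cv2.COLOR_BGR2HSV);m=cv2.inRange(hsv,(5,40,60),(25,140,230));m[:200]=0;m[250:]=0;m[:,:240]=0;m[:,320:]=0
n,l,st,ce=cv2.connectedComponentsWithStats(m);i=1+np.argmax(st[1:,4]);print(st[i],ce[i]);p=onz(K,W,ce[i],12)[:2];print('dish',p,p@xv-353.3,p@yv+519.2)
s=get_state();print(s['time_s'],abs(s['dq']).max(),s['contact_force'])
# same method on start picture for bias: dish then was (539,7) by wrist
g=cv2.imread('pics/side0.png');hsv=cv2.cvtColor(g,cv2.COLOR_BGR2HSV);m=cv2.inRange(hsv,(5,40,60),(25,140,230));m[:250]=0;m[300:]=0;m[:,:270]=0;m[:,340:]=0
n,l,st,ce=cv2.connectedComponentsWithStats(m);i=1+np.argmax(st[1:,4]);print(st[i],ce[i],onz(K,W,ce[i],12))
```

```text
[261 222  33  12 237] [277.66244726 227.25738397]
dish [591.35496351 187.34412241] -12.923160228255483 0.597896155813828
20.75 0.0018160443996551134 [-2.74241137 -1.59969161  5.32776239]
[282 261  40  19 444] [302.         269.52252252] [532.95279837  -5.80446592  12.        ]
```

View pics/s22.png

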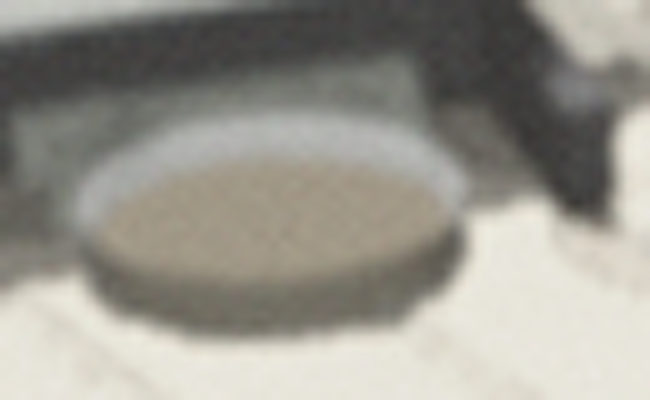

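```bash
python3 -c "
from bench import *
print(sign_off()); s=get_state(); print(s['time_s'],s['tcp_pos'],s['contact_force'],s['opening'])"
```

```text
the job is handed in; nothing more can be done
None
the job is handed in; nothing more can be done
```

I slid the dish along the worktop into the V-stop with the lid shut. I then raised the lid by its ball knob and handed in still holding it at about 60 degrees. The clock stood near 21 s, well under the 53 s limit. No verdict is reported, so whether it passed isn't confirmed.

- **First lift failed:** with a vertical tool and a 40 N grip, the knob slipped out at somewhere between about 40 and 60 degrees, and the lid fell shut. I gripped it again at 100 N and tilted the tool together with the lid. The second lift showed no slip.
- **Lid at the end:** the tool had turned 60.0 degrees about the hinge. The lid's corner in the wrist picture agreed to within about 2 degrees. The arm was still, and the last force reading was about 6 N.
- **Dish:** pushing met a firm stop at about 7 N. After the lid fell, the dish stuck out about 22–23 mm by the wrist camera, against the stated 24 mm.
- **Last dish check:** the raw side-camera reading put the dish about 13 mm short of the seat. The same method was about 14 mm off on the first picture, where I knew the dish's position. Corrected for that, it is within about 2 mm of the seat, but I had no second camera check with the lid raised.
- **Other things:** I saw no sign in the pictures that any bystander had moved, but I did not measure their positions.

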